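# A struck measure of caster axle sleeves

## Robot

A 7-joint arm with a two-finger parallel gripper is mounted at the origin on a cart in front of the work surface, level with it; the furniture and walls round the work are solid. World frame = base frame: x ahead of the robot, y to its left, z up, the work surface at z = 0. Lengths are in m, angles in rad, forces in N, time in s.
With the tool pointing down it reaches from about 0.4 to 0.9 m from the base axis. Payload 5.5 kg.
Tool frame: the origin (TCP) lies where the fingers leave the gripper's body, on its centre line; the fingertips stand 73 mm ahead of it and the grasp point (between the pads) lies 54 mm ahead of it (ctrl.tcp_to_grasp is the distance from the TCP to the grasp point, in m); z points along the fingers, x is the direction in which the jaws open and shut, and the axes are right-handed (so a half turn about z gives the same grasp; the last joint's range is limited). The gripper opens to 85 mm and grips with 20 to 120 N. Pads are 22 mm wide; open, the fingers measure 114 mm over their backs; the gripper's body (76 mm by 85 mm) begins 54 mm behind the grasp point. The pads swing forward as they close: fully open they stand 13 mm farther back than shut.
Start: joints at [-1.063, 0.501, -0.427, 1.55, 0.221, 1.138, -0.21], TCP at [0.157, 0.631, 0.304] pointing down, gripper open.
Joint ranges: [-2.88, 2.88], [-0.31, 2.03], [-1.54, 1.56], [0.2, 2.42], [-1.41, 4.55], [0.19, 2.02], [-2.57, 2.57]. Speed limits (rad/s): [2.57, 2.57, 3.14, 3.14, 3.14, 3.14, 3.14].

## Interface

Orientations are given as a unit quaternion [x, y, z, w].
In Python, from cell import ctrl gives the robot as it stands.
- The arm moves only by the shell command python3 -m inch 'ROWS' [FORCE]. ROWS is a JSON object of lists of equal length, an entry for each row: "claw": the finger opening in cm, from 0 to 8.54; "dp": the shift along the tool's x, y, z in cm, a list of three; "spin": the turn about the tool's z in rad. In form: {"claw": [claw, ...], "dp": [[tx, ty, tz], ...], "spin": [spin, ...]}. A call has 1 to 12 rows; each row is the pose to reach, as a shift and turn from the pose measured when the call began, along the tool's axes at that moment; what a row does not reach only later rows make up. A row lasts 1/10 s, in which the tool goes at most 50 mm and 8.59 degrees, less where a joint would pass 70% of its speed; a pose out of reach is approached as far as the arm can. A call with a gripper value outside its range is refused whole. The fingers move at their own pace and stop on an object; FORCE is the grip in N (left out, the last holds). Time passes only in rows, so rows that repeat a pose let the fingers close. It gives the time, the measured TCP pose, the force and the opening at its end, in the units of the state.
- ctrl.observe(): the state, without advancing time (a new reading comes with each control period).
- ctrl.capture(name): name is "scene" or "top" or "wrist"; returns a dict with "image" (384x512x3 uint8, red, green, blue), "z_map" (384x512 float32, m along the optical axis (not along the pixel's ray), 0 where there is no reading), "intrinsics" (3x3 intrinsics, pixels), "distortion" ([k1, k2, p1, p2, k3] as OpenCV has them; the pictures are not rectified), "R" (3x3) and "t" (3): a world point X has camera coordinates R X + t. Camera axes: x right, y down, z forward; pixel columns grow to the right and rows downward; lengths in m; the calibration is good to about 2 mm. A picture is of the moment at which its call begins.
- ctrl.sign_off(): hands the job in, once; it reports no verdict.
Trained networks look in the newest picture that a camera, given by its name, has taken for a name from the list of things; names that differ only in an ending like _2 or _b are one class to them, and where a whole thing is asked for, a point or a joint stands for the part that bears it (a point fixed in the world has none). Each returns a list of dicts, best first, with "p" (0 to 1); they miss things now and then, are a little off and sometimes report something else, mostly with a low value. They report only what shows in the picture. A call takes as long as a camera call. They do not tell look-alikes from the thing itself.
- ctrl.find_in(camera, name): "rect" ([left, top, right, bottom] in pixels, round what is visible of it).
- ctrl.tip_of(camera, name): "location" ([column, row] in pixels: a listed point, or the origin of a listed thing).
The state is a dict: "time": time; "q": joint angles; "qvel": joint speeds; "effort": joint torques, N m; "eef_pos": TCP position; "eef_rot": TCP orientation; "wrist_force": force on the tool from outside, world axes, zero at the start; "torque": the same for the moment, N m; "width": finger opening in m.
Only numpy, scipy, OpenCV 4.12 (cv2) and the standard library are available. Lean on these libraries where they do the work, as an engineer would, in place of code of your own. Each camera call takes 0.05 s, during which the arm holds its last target.

## Task

Take the orange measuring scoop, slide it on the bin's floor under the yellow bar and into the sleeves until it is heaped, then draw it back out under the bar so that the bar strikes the excess off into the bin. Set the scoop, level full with three sleeves, upright on the green mat and let go; the other three sleeves stay in the bin, and the pale yellow tub is left alone.

Things in the scene. Friction and masses are not known exactly. Their poses are not given: they have to be found in the camera images.
- scoop: orange measuring scoop, loose, flat-bottomed, 70 mm wide, about 120 g, slippery like the bin and the sleeves. Origin: on its underside below the black grip; x points to its nose (tail at x = -20 mm, nose at x = +135 mm), z up. The black grip is an upright post centred on the origin, 24 mm along x, 20 mm along y, from 3 to 83 mm above the underside
- scoop_bowl (a point): middle of the floor of the scoop's pocket, 78.5 mm ahead of the scoop's origin and 3 mm up. The pocket runs from x = 53 to 104 mm of the scoop, is 65 mm wide inside and holds three sleeves side by side; its back and side walls are 19 mm high over the underside, as high as the tops of three sleeves lying in it
- scoop_nose (a point): middle of the scoop's thin nose edge, 135 mm ahead of its origin. From here a ramp rises to a 12 mm high sill at the front of the pocket, so that sleeves ride up and over the sill as the scoop is pushed under them
- bin: fixed blue bin with an aluminium floor plate 4 mm thick. Origin: on the table, under the yellow bar, midway across; x points into the bin, z up. Inside: x = 4 to 101 mm (end wall), 78 mm wide, walls 52 mm high. The floor plate runs on before the mouth to x = -110 mm, between low guide rails (16 mm high, from x = -65 to -5 mm) that widen outward
- bin_bar (a point): middle of the lower edge of the yellow strike-off bar that spans the bin's mouth, 26.5 mm above the table and 22.5 mm above the floor plate; the bar is 8 mm thick along x, its top is 52.5 mm above the table
- bin_end (a point): foot of the bin's end wall, 101 mm beyond the bar. With the nose 3 mm short of it (scoop's origin 37 mm before the bar) all six sleeves lie on the scoop, three in the pocket and some heaped above
- sleeve_0: steel axle sleeve with a brass band, a round-ended cylinder of 16 mm diameter and 52 mm length, 20 g; origin at its centre, y along it. At the start all six lie across the bin (along the bin's y), five on the floor side by side against the end wall and one on top
- sleeve_1: steel axle sleeve with a brass band, a round-ended cylinder of 16 mm diameter and 52 mm length, 20 g; origin at its centre, y along it. At the start all six lie across the bin (along the bin's y), five on the floor side by side against the end wall and one on top
- sleeve_2: steel axle sleeve with a brass band, a round-ended cylinder of 16 mm diameter and 52 mm length, 20 g; origin at its centre, y along it. At the start all six lie across the bin (along the bin's y), five on the floor side by side against the end wall and one on top
- sleeve_3: steel axle sleeve with a brass band, a round-ended cylinder of 16 mm diameter and 52 mm length, 20 g; origin at its centre, y along it. At the start all six lie across the bin (along the bin's y), five on the floor side by side against the end wall and one on top
- sleeve_4: steel axle sleeve with a brass band, a round-ended cylinder of 16 mm diameter and 52 mm length, 20 g; origin at its centre, y along it. At the start all six lie across the bin (along the bin's y), five on the floor side by side against the end wall and one on top
- sleeve_5: steel axle sleeve with a brass band, a round-ended cylinder of 16 mm diameter and 52 mm length, 20 g; origin at its centre, y along it. At the start all six lie across the bin (along the bin's y), five on the floor side by side against the end wall and one on top
- mat: thin green mat fixed on the table, 130 mm along its x, 100 mm along its y, 2 mm thick; origin at the centre of its underside
- putty_tub: pale yellow closed tub of 81 mm diameter, 57 mm high, a bystander
Not all that is in view belongs to the job. What is shaped like the sleeve_0 but brown is not meant.

How it is judged:
On the way, in this order (a step that is already met when the one before it is completed fails the run):
1. the scoop is heaped: it stands in the bin with its nose past the bar, and at least one sleeve lies on top above the pocket's rim (x of scoop_nose in the frame of bin between 0.06 and 0.11 m and ((x of sleeve_0 in the frame of scoop between 0.05 and 0.108 m and y of sleeve_0 in the frame of scoop between -0.035 and 0.035 m and z of sleeve_0 in the frame of scoop between 0.0195 and 0.045 m) or (x of sleeve_1 in the frame of scoop between 0.05 and 0.108 m and y of sleeve_1 in the frame of scoop between -0.035 and 0.035 m and z of sleeve_1 in the frame of scoop between 0.0195 and 0.045 m) or (x of sleeve_2 in the frame of scoop between 0.05 and 0.108 m and y of sleeve_2 in the frame of scoop between -0.035 and 0.035 m and z of sleeve_2 in the frame of scoop between 0.0195 and 0.045 m) or (x of sleeve_3 in the frame of scoop between 0.05 and 0.108 m and y of sleeve_3 in the frame of scoop between -0.035 and 0.035 m and z of sleeve_3 in the frame of scoop between 0.0195 and 0.045 m) or (x of sleeve_4 in the frame of scoop between 0.05 and 0.108 m and y of sleeve_4 in the frame of scoop between -0.035 and 0.035 m and z of sleeve_4 in the frame of scoop between 0.0195 and 0.045 m) or (x of sleeve_5 in the frame of scoop between 0.05 and 0.108 m and y of sleeve_5 in the frame of scoop between -0.035 and 0.035 m and z of sleeve_5 in the frame of scoop between 0.0195 and 0.045 m))), for 0.1 s.
2. it has been struck off and drawn out under the bar onto the plate before it: three sleeves in the pocket, none above the rim (x of scoop_nose in the frame of bin between -0.05 and 0.02 m and z of scoop in the frame of bin below 0.014 m and ((x of sleeve_0 in the frame of scoop between 0.055 and 0.0705 m and y of sleeve_0 in the frame of scoop between -0.03 and 0.03 m and z of sleeve_0 in the frame of scoop between 0.005 and 0.0165 m) or (x of sleeve_1 in the frame of scoop between 0.055 and 0.0705 m and y of sleeve_1 in the frame of scoop between -0.03 and 0.03 m and z of sleeve_1 in the frame of scoop between 0.005 and 0.0165 m) or (x of sleeve_2 in the frame of scoop between 0.055 and 0.0705 m and y of sleeve_2 in the frame of scoop between -0.03 and 0.03 m and z of sleeve_2 in the frame of scoop between 0.005 and 0.0165 m) or (x of sleeve_3 in the frame of scoop between 0.055 and 0.0705 m and y of sleeve_3 in the frame of scoop between -0.03 and 0.03 m and z of sleeve_3 in the frame of scoop between 0.005 and 0.0165 m) or (x of sleeve_4 in the frame of scoop between 0.055 and 0.0705 m and y of sleeve_4 in the frame of scoop between -0.03 and 0.03 m and z of sleeve_4 in the frame of scoop between 0.005 and 0.0165 m) or (x of sleeve_5 in the frame of scoop between 0.055 and 0.0705 m and y of sleeve_5 in the frame of scoop between -0.03 and 0.03 m and z of sleeve_5 in the frame of scoop between 0.005 and 0.0165 m)) and ((x of sleeve_0 in the frame of scoop between 0.0705 and 0.0865 m and y of sleeve_0 in the frame of scoop between -0.03 and 0.03 m and z of sleeve_0 in the frame of scoop between 0.005 and 0.0165 m) or (x of sleeve_1 in the frame of scoop between 0.0705 and 0.0865 m and y of sleeve_1 in the frame of scoop between -0.03 and 0.03 m and z of sleeve_1 in the frame of scoop between 0.005 and 0.0165 m) or (x of sleeve_2 in the frame of scoop between 0.0705 and 0.0865 m and y of sleeve_2 in the frame of scoop between -0.03 and 0.03 m and z of sleeve_2 in the frame of scoop between 0.005 and 0.0165 m) or (x of sleeve_3 in the frame of scoop between 0.0705 and 0.0865 m and y of sleeve_3 in the frame of scoop between -0.03 and 0.03 m and z of sleeve_3 in the frame of scoop between 0.005 and 0.0165 m) or (x of sleeve_4 in the frame of scoop between 0.0705 and 0.0865 m and y of sleeve_4 in the frame of scoop between -0.03 and 0.03 m and z of sleeve_4 in the frame of scoop between 0.005 and 0.0165 m) or (x of sleeve_5 in the frame of scoop between 0.0705 and 0.0865 m and y of sleeve_5 in the frame of scoop between -0.03 and 0.03 m and z of sleeve_5 in the frame of scoop between 0.005 and 0.0165 m)) and ((x of sleeve_0 in the frame of scoop between 0.0865 and 0.104 m and y of sleeve_0 in the frame of scoop between -0.03 and 0.03 m and z of sleeve_0 in the frame of scoop between 0.005 and 0.0165 m) or (x of sleeve_1 in the frame of scoop between 0.0865 and 0.104 m and y of sleeve_1 in the frame of scoop between -0.03 and 0.03 m and z of sleeve_1 in the frame of scoop between 0.005 and 0.0165 m) or (x of sleeve_2 in the frame of scoop between 0.0865 and 0.104 m and y of sleeve_2 in the frame of scoop between -0.03 and 0.03 m and z of sleeve_2 in the frame of scoop between 0.005 and 0.0165 m) or (x of sleeve_3 in the frame of scoop between 0.0865 and 0.104 m and y of sleeve_3 in the frame of scoop between -0.03 and 0.03 m and z of sleeve_3 in the frame of scoop between 0.005 and 0.0165 m) or (x of sleeve_4 in the frame of scoop between 0.0865 and 0.104 m and y of sleeve_4 in the frame of scoop between -0.03 and 0.03 m and z of sleeve_4 in the frame of scoop between 0.005 and 0.0165 m) or (x of sleeve_5 in the frame of scoop between 0.0865 and 0.104 m and y of sleeve_5 in the frame of scoop between -0.03 and 0.03 m and z of sleeve_5 in the frame of scoop between 0.005 and 0.0165 m)) and not (x of sleeve_0 in the frame of scoop between 0.05 and 0.108 m and y of sleeve_0 in the frame of scoop between -0.035 and 0.035 m and z of sleeve_0 in the frame of scoop between 0.0195 and 0.045 m) and not (x of sleeve_1 in the frame of scoop between 0.05 and 0.108 m and y of sleeve_1 in the frame of scoop between -0.035 and 0.035 m and z of sleeve_1 in the frame of scoop between 0.0195 and 0.045 m) and not (x of sleeve_2 in the frame of scoop between 0.05 and 0.108 m and y of sleeve_2 in the frame of scoop between -0.035 and 0.035 m and z of sleeve_2 in the frame of scoop between 0.0195 and 0.045 m) and not (x of sleeve_3 in the frame of scoop between 0.05 and 0.108 m and y of sleeve_3 in the frame of scoop between -0.035 and 0.035 m and z of sleeve_3 in the frame of scoop between 0.0195 and 0.045 m) and not (x of sleeve_4 in the frame of scoop between 0.05 and 0.108 m and y of sleeve_4 in the frame of scoop between -0.035 and 0.035 m and z of sleeve_4 in the frame of scoop between 0.0195 and 0.045 m) and not (x of sleeve_5 in the frame of scoop between 0.05 and 0.108 m and y of sleeve_5 in the frame of scoop between -0.035 and 0.035 m and z of sleeve_5 in the frame of scoop between 0.0195 and 0.045 m) and ((x of sleeve_0 in the frame of scoop between 0.054 and 0.104 m and y of sleeve_0 in the frame of scoop between -0.03 and 0.03 m and z of sleeve_0 in the frame of scoop between 0.005 and 0.0165 m) or (x of sleeve_0 in the frame of bin between 0.004 and 0.101 m and y of sleeve_0 in the frame of bin between -0.039 and 0.039 m and z of sleeve_0 in the frame of bin between 0 and 0.05 m)) and ((x of sleeve_1 in the frame of scoop between 0.054 and 0.104 m and y of sleeve_1 in the frame of scoop between -0.03 and 0.03 m and z of sleeve_1 in the frame of scoop between 0.005 and 0.0165 m) or (x of sleeve_1 in the frame of bin between 0.004 and 0.101 m and y of sleeve_1 in the frame of bin between -0.039 and 0.039 m and z of sleeve_1 in the frame of bin between 0 and 0.05 m)) and ((x of sleeve_2 in the frame of scoop between 0.054 and 0.104 m and y of sleeve_2 in the frame of scoop between -0.03 and 0.03 m and z of sleeve_2 in the frame of scoop between 0.005 and 0.0165 m) or (x of sleeve_2 in the frame of bin between 0.004 and 0.101 m and y of sleeve_2 in the frame of bin between -0.039 and 0.039 m and z of sleeve_2 in the frame of bin between 0 and 0.05 m)) and ((x of sleeve_3 in the frame of scoop between 0.054 and 0.104 m and y of sleeve_3 in the frame of scoop between -0.03 and 0.03 m and z of sleeve_3 in the frame of scoop between 0.005 and 0.0165 m) or (x of sleeve_3 in the frame of bin between 0.004 and 0.101 m and y of sleeve_3 in the frame of bin between -0.039 and 0.039 m and z of sleeve_3 in the frame of bin between 0 and 0.05 m)) and ((x of sleeve_4 in the frame of scoop between 0.054 and 0.104 m and y of sleeve_4 in the frame of scoop between -0.03 and 0.03 m and z of sleeve_4 in the frame of scoop between 0.005 and 0.0165 m) or (x of sleeve_4 in the frame of bin between 0.004 and 0.101 m and y of sleeve_4 in the frame of bin between -0.039 and 0.039 m and z of sleeve_4 in the frame of bin between 0 and 0.05 m)) and ((x of sleeve_5 in the frame of scoop between 0.054 and 0.104 m and y of sleeve_5 in the frame of scoop between -0.03 and 0.03 m and z of sleeve_5 in the frame of scoop between 0.005 and 0.0165 m) or (x of sleeve_5 in the frame of bin between 0.004 and 0.101 m and y of sleeve_5 in the frame of bin between -0.039 and 0.039 m and z of sleeve_5 in the frame of bin between 0 and 0.05 m))), for 0.1 s.
At the end, for the whole second after the job is handed in: the scoop stands upright (within 0.1 rad) and at rest on the mat, the middle of its bowl within 50 mm of the mat's middle; exactly three sleeves lie in its pocket, none above the rim, and the other three lie in the bin (horizontal distance between scoop_bowl and mat below 0.05 m and height (world z) of scoop below 0.008 m and angle between scoop's own z axis and vertical below 0.1 rad and linear speed of scoop below 0.02 m/s and ((x of sleeve_0 in the frame of scoop between 0.055 and 0.0705 m and y of sleeve_0 in the frame of scoop between -0.03 and 0.03 m and z of sleeve_0 in the frame of scoop between 0.005 and 0.0165 m) or (x of sleeve_1 in the frame of scoop between 0.055 and 0.0705 m and y of sleeve_1 in the frame of scoop between -0.03 and 0.03 m and z of sleeve_1 in the frame of scoop between 0.005 and 0.0165 m) or (x of sleeve_2 in the frame of scoop between 0.055 and 0.0705 m and y of sleeve_2 in the frame of scoop between -0.03 and 0.03 m and z of sleeve_2 in the frame of scoop between 0.005 and 0.0165 m) or (x of sleeve_3 in the frame of scoop between 0.055 and 0.0705 m and y of sleeve_3 in the frame of scoop between -0.03 and 0.03 m and z of sleeve_3 in the frame of scoop between 0.005 and 0.0165 m) or (x of sleeve_4 in the frame of scoop between 0.055 and 0.0705 m and y of sleeve_4 in the frame of scoop between -0.03 and 0.03 m and z of sleeve_4 in the frame of scoop between 0.005 and 0.0165 m) or (x of sleeve_5 in the frame of scoop between 0.055 and 0.0705 m and y of sleeve_5 in the frame of scoop between -0.03 and 0.03 m and z of sleeve_5 in the frame of scoop between 0.005 and 0.0165 m)) and ((x of sleeve_0 in the frame of scoop between 0.0705 and 0.0865 m and y of sleeve_0 in the frame of scoop between -0.03 and 0.03 m and z of sleeve_0 in the frame of scoop between 0.005 and 0.0165 m) or (x of sleeve_1 in the frame of scoop between 0.0705 and 0.0865 m and y of sleeve_1 in the frame of scoop between -0.03 and 0.03 m and z of sleeve_1 in the frame of scoop between 0.005 and 0.0165 m) or (x of sleeve_2 in the frame of scoop between 0.0705 and 0.0865 m and y of sleeve_2 in the frame of scoop between -0.03 and 0.03 m and z of sleeve_2 in the frame of scoop between 0.005 and 0.0165 m) or (x of sleeve_3 in the frame of scoop between 0.0705 and 0.0865 m and y of sleeve_3 in the frame of scoop between -0.03 and 0.03 m and z of sleeve_3 in the frame of scoop between 0.005 and 0.0165 m) or (x of sleeve_4 in the frame of scoop between 0.0705 and 0.0865 m and y of sleeve_4 in the frame of scoop between -0.03 and 0.03 m and z of sleeve_4 in the frame of scoop between 0.005 and 0.0165 m) or (x of sleeve_5 in the frame of scoop between 0.0705 and 0.0865 m and y of sleeve_5 in the frame of scoop between -0.03 and 0.03 m and z of sleeve_5 in the frame of scoop between 0.005 and 0.0165 m)) and ((x of sleeve_0 in the frame of scoop between 0.0865 and 0.104 m and y of sleeve_0 in the frame of scoop between -0.03 and 0.03 m and z of sleeve_0 in the frame of scoop between 0.005 and 0.0165 m) or (x of sleeve_1 in the frame of scoop between 0.0865 and 0.104 m and y of sleeve_1 in the frame of scoop between -0.03 and 0.03 m and z of sleeve_1 in the frame of scoop between 0.005 and 0.0165 m) or (x of sleeve_2 in the frame of scoop between 0.0865 and 0.104 m and y of sleeve_2 in the frame of scoop between -0.03 and 0.03 m and z of sleeve_2 in the frame of scoop between 0.005 and 0.0165 m) or (x of sleeve_3 in the frame of scoop between 0.0865 and 0.104 m and y of sleeve_3 in the frame of scoop between -0.03 and 0.03 m and z of sleeve_3 in the frame of scoop between 0.005 and 0.0165 m) or (x of sleeve_4 in the frame of scoop between 0.0865 and 0.104 m and y of sleeve_4 in the frame of scoop between -0.03 and 0.03 m and z of sleeve_4 in the frame of scoop between 0.005 and 0.0165 m) or (x of sleeve_5 in the frame of scoop between 0.0865 and 0.104 m and y of sleeve_5 in the frame of scoop between -0.03 and 0.03 m and z of sleeve_5 in the frame of scoop between 0.005 and 0.0165 m)) and not (x of sleeve_0 in the frame of scoop between 0.05 and 0.108 m and y of sleeve_0 in the frame of scoop between -0.035 and 0.035 m and z of sleeve_0 in the frame of scoop between 0.0195 and 0.045 m) and not (x of sleeve_1 in the frame of scoop between 0.05 and 0.108 m and y of sleeve_1 in the frame of scoop between -0.035 and 0.035 m and z of sleeve_1 in the frame of scoop between 0.0195 and 0.045 m) and not (x of sleeve_2 in the frame of scoop between 0.05 and 0.108 m and y of sleeve_2 in the frame of scoop between -0.035 and 0.035 m and z of sleeve_2 in the frame of scoop between 0.0195 and 0.045 m) and not (x of sleeve_3 in the frame of scoop between 0.05 and 0.108 m and y of sleeve_3 in the frame of scoop between -0.035 and 0.035 m and z of sleeve_3 in the frame of scoop between 0.0195 and 0.045 m) and not (x of sleeve_4 in the frame of scoop between 0.05 and 0.108 m and y of sleeve_4 in the frame of scoop between -0.035 and 0.035 m and z of sleeve_4 in the frame of scoop between 0.0195 and 0.045 m) and not (x of sleeve_5 in the frame of scoop between 0.05 and 0.108 m and y of sleeve_5 in the frame of scoop between -0.035 and 0.035 m and z of sleeve_5 in the frame of scoop between 0.0195 and 0.045 m) and ((x of sleeve_0 in the frame of scoop between 0.054 and 0.104 m and y of sleeve_0 in the frame of scoop between -0.03 and 0.03 m and z of sleeve_0 in the frame of scoop between 0.005 and 0.0165 m) or (x of sleeve_0 in the frame of bin between 0.004 and 0.101 m and y of sleeve_0 in the frame of bin between -0.039 and 0.039 m and z of sleeve_0 in the frame of bin between 0 and 0.05 m)) and ((x of sleeve_1 in the frame of scoop between 0.054 and 0.104 m and y of sleeve_1 in the frame of scoop between -0.03 and 0.03 m and z of sleeve_1 in the frame of scoop between 0.005 and 0.0165 m) or (x of sleeve_1 in the frame of bin between 0.004 and 0.101 m and y of sleeve_1 in the frame of bin between -0.039 and 0.039 m and z of sleeve_1 in the frame of bin between 0 and 0.05 m)) and ((x of sleeve_2 in the frame of scoop between 0.054 and 0.104 m and y of sleeve_2 in the frame of scoop between -0.03 and 0.03 m and z of sleeve_2 in the frame of scoop between 0.005 and 0.0165 m) or (x of sleeve_2 in the frame of bin between 0.004 and 0.101 m and y of sleeve_2 in the frame of bin between -0.039 and 0.039 m and z of sleeve_2 in the frame of bin between 0 and 0.05 m)) and ((x of sleeve_3 in the frame of scoop between 0.054 and 0.104 m and y of sleeve_3 in the frame of scoop between -0.03 and 0.03 m and z of sleeve_3 in the frame of scoop between 0.005 and 0.0165 m) or (x of sleeve_3 in the frame of bin between 0.004 and 0.101 m and y of sleeve_3 in the frame of bin between -0.039 and 0.039 m and z of sleeve_3 in the frame of bin between 0 and 0.05 m)) and ((x of sleeve_4 in the frame of scoop between 0.054 and 0.104 m and y of sleeve_4 in the frame of scoop between -0.03 and 0.03 m and z of sleeve_4 in the frame of scoop between 0.005 and 0.0165 m) or (x of sleeve_4 in the frame of bin between 0.004 and 0.101 m and y of sleeve_4 in the frame of bin between -0.039 and 0.039 m and z of sleeve_4 in the frame of bin between 0 and 0.05 m)) and ((x of sleeve_5 in the frame of scoop between 0.054 and 0.104 m and y of sleeve_5 in the frame of scoop between -0.03 and 0.03 m and z of sleeve_5 in the frame of scoop between 0.005 and 0.0165 m) or (x of sleeve_5 in the frame of bin between 0.004 and 0.101 m and y of sleeve_5 in the frame of bin between -0.039 and 0.039 m and z of sleeve_5 in the frame of bin between 0 and 0.05 m))); the robot touches nothing.
It fails at once if the pale yellow tub is moved by more than 30 mm (distance of putty_tub from where it was at the start of the episode above 0.03 m).
It also fails if it takes over 58 s, if anything falls off the work surface, if the arm or the gripper's body presses on something with over 40 N, if the wrist force passes 120 N, or if a joint passes its speed limit or range.

## Working session

There is one attempt and no reset: what is moved stays moved. The work goes in short steps, Python scripts to look and compute and a shell command to move; the robot and the scene stay as the last step left them, time stands still between calls to the robot, and variables do not carry over. Pictures are saved under pics/ and viewed, and the job is handed in when it is done.

```bash
ls; mkdir -p pics; cat > h.py <<'E'
import numpy as np, cv2
from cell import ctrl
from scipy.spatial.transform import Rotation as Rn
def save(c,name,crop=None,s=1):
    im=c["image"][:,:,::-1]
    if crop: im=im[crop[1]:crop[3],crop[0]:crop[2]]
    if s!=1: im=cv2.resize(im,None,fx=s,fy=s,interpolation=cv2.INTER_CUBIC)
    cv2.imwrite("pics/"+name,im)
def cloud(c):
    h,w=c["z_map"].shape
    u,v=np.meshgrid(np.arange(w),np.arange(h))
    p=np.stack([u,v],-1).reshape(-1,1,2).astype(np.float64)
    n=cv2.undistortPoints(p,np.array(c["intrinsics"],float),np.array(c["distortion"],float)).reshape(h,w,2)
    z=c["z_map"][...,None]
    X=np.concatenate([n*z,z],-1)
    W=(X-np.array(c["t"]))@np.array(c["R"])
    W[c["z_map"]==0]=np.nan
    return W
def proj(c,X):
    r=cv2.Rodrigues(np.array(c["R"],float))[0]
    return cv2.projectPoints(np.atleast_2d(np.array(X,float)),r,np.array(c["t"],float),np.array(c["intrinsics"],float),np.array(c["distortion"],float))[0].reshape(-1,2)
def ray(c,uv,z):
    n=cv2.undistortPoints(np.array(uv,float).reshape(1,1,2),np.array(c["intrinsics"],float),np.array(c["distortion"],float)).reshape(2)
    R=np.array(c["R"]);o=-R.T@np.array(c["t"]);d=R.T@np.array([n[0],n[1],1])
    return o+d*(z-o[2])/d[2]
E
python3 - <<'E'
from h import *
for n in("scene","top","wrist"):
    c=ctrl.capture(n); save(c,n+"0.png"); np.savez("pics/%s0.npz"%n,**c)
    for k in("scoop","scoop_bowl","scoop_nose","bin","bin_bar","bin_end","mat","putty_tub","sleeve_0"):
        try:
            print(n,k,[(np.round(d["rect"]).astype(int).tolist(),round(d["p"],2)) for d in ctrl.find_in(n,k)][:6],[(np.round(d["location"],1).tolist(),round(d["p"],2)) for d in ctrl.tip_of(n,k)][:6])
        except Exception as e: print(n,k,e)
print(ctrl.observe(),ctrl.tcp_to_grasp)
E
```

```text
pics
scene scoop [([198, 201, 249, 233], 0.79)] [([237.0, 227.6], 0.83), ([179.2, 189.0], 0.16)]
scene scoop_bowl [([202, 204, 249, 236], 0.62)] [([219.4, 219.8], 0.87)]
scene scoop_nose [([202, 200, 248, 235], 0.78)] [([206.5, 213.1], 0.65), ([316.5, 216.2], 0.48)]
scene bin [([284, 194, 360, 246], 0.77)] [([320.1, 229.4], 0.81)]
scene bin_bar [([282, 192, 355, 248], 0.75)] [([314.5, 215.5], 0.93)]
scene bin_end [([284, 196, 354, 247], 0.57)] [([295.9, 212.5], 0.65)]
scene mat [([285, 259, 351, 302], 0.75), ([166, 169, 188, 192], 0.52)] [([319.3, 273.5], 0.86)]
scene putty_tub [([166, 167, 189, 196], 0.64)] [([179.6, 189.1], 0.72)]
scene sleeve_0 [] [([196.9, 195.3], 0.57), ([304.5, 207.2], 0.46)]
top scoop [([218, 224, 284, 257], 0.57)] [([272.3, 236.9], 0.96)]
top scoop_bowl [([216, 226, 280, 257], 0.63)] [([238.9, 244.3], 0.87), ([290.3, 156.8], 0.51), ([298.2, 159.9], 0.35)]
top scoop_nose [] [([285.8, 159.6], 0.72), ([216.8, 244.5], 0.64), ([311.2, 159.1], 0.24)]
top bin [([281, 140, 370, 186], 0.92)] [([322.4, 160.6], 0.64)]
top bin_bar [([277, 138, 369, 184], 0.68), ([290, 15
[... 721 characters left out ...]
eeve_0 [] []
{'time': 2.85, 'q': array([-1.06277371,  0.5008823 , -0.4270128 ,  1.55037955,  0.22080888,
        1.13827058, -0.21030292]), 'qvel': array([-0.00231328,  0.00066782,  0.00010754, -0.00040029,  0.00077613,
        0.00019844,  0.00128312]), 'effort': array([ 1.27625717e-04, -5.69358695e+01, -5.81031337e+00, -2.81326818e+01,
        1.27549097e-02,  1.96619672e-03, -3.68221635e-06]), 'eef_pos': array([0.15751429, 0.63064459, 0.30393043]), 'eef_rot': array([ 7.88146030e-01,  6.15488288e-01,  2.19948757e-05, -4.10919764e-05]), 'wrist_force': array([-0.04163088,  0.06381035,  1.01825984]), 'torque': array([-0.04130408, -0.00543439, -0.00836438]), 'width': 0.0853504220050619} 0.0539
```

View pics/scene0.png

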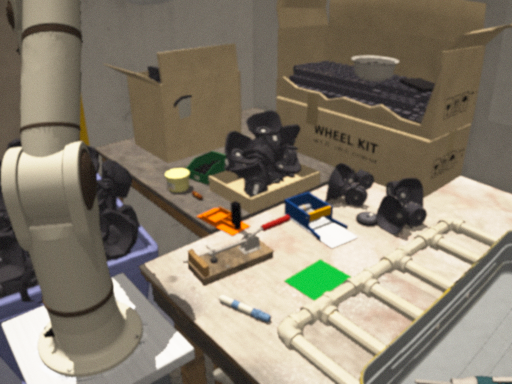

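View pics/top0.png

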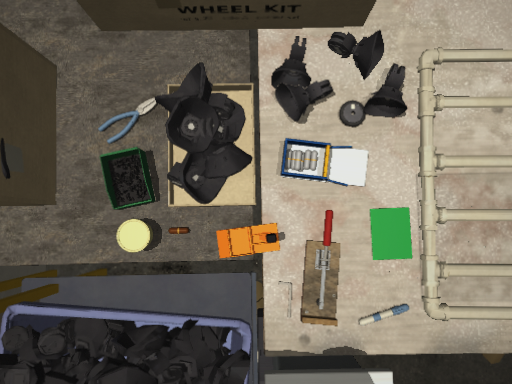

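```bash
python3 - <<'E'
import numpy as np,cv2
for n,cr in(("top",(200,130,420,270)),("scene",(150,150,370,310))):
    c=dict(np.load(f"pics/{n}0.npz"))
    im=c["image"][cr[1]:cr[3],cr[0]:cr[2],::-1]
    cv2.imwrite(f"pics/{n}0crop.png",cv2.resize(im,None,fx=3.6,fy=3.6,interpolation=cv2.INTER_CUBIC))
E
```

```text
(no output)
```

View pics/top0crop.png

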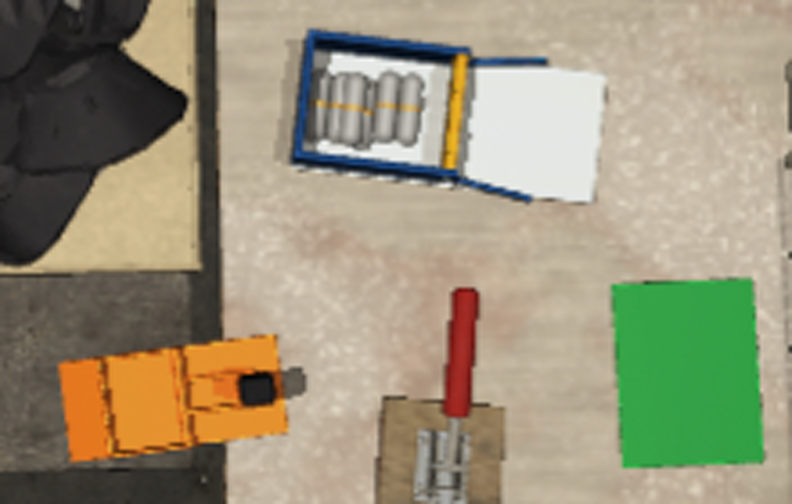

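View pics/scene0crop.png

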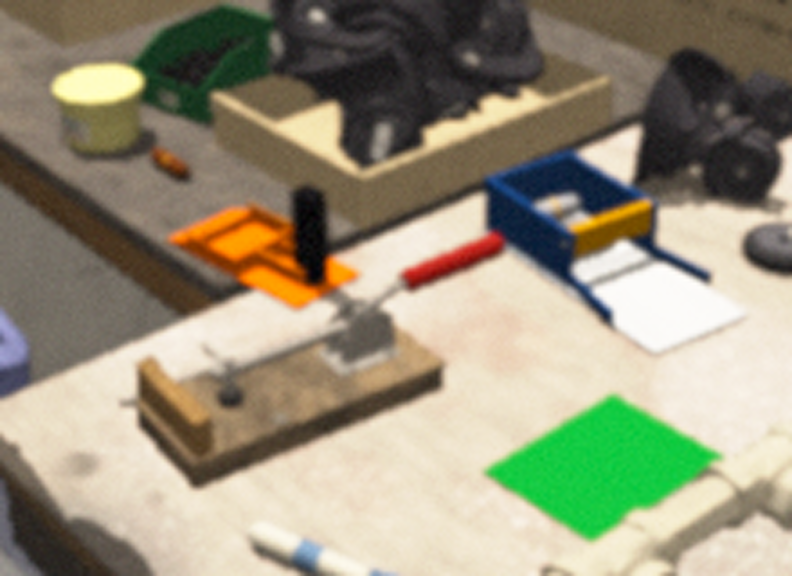

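```bash
python3 - <<'E'
from h import *
L=lambda n:{k:v for k,v in np.load(f"pics/{n}0.npz").items()}
t=L("top");s=L("scene")
print("R",np.round(t["R"],3).tolist(),t["t"],t["intrinsics"])
W=cloud(t)
def at(u,v): return np.round(W[int(v)-0,int(u)],4)
for k,u,v in[("grip top",271,238),("scoop pocket",239,244),("nose",219,245),("mat",391,234),("binend",282,160),("bar",326,160),("tub",134,236),("handle red",328,225),("box",320,290),("table",400,180),("left black",200,90),("crate",180,270),("brown",179,230),("table left",160,190)]: print(k,at(u,v))
print("mat ray",ray(t,(391,234),.002), ray(s,(319.3,273.5),.0))
# mat colour
im=t["image"].astype(int)
m=(im[...,1]>120)&(im[...,0]<80)&(im[...,2]<90)
print("mat",m.sum(),np.nanmean(W[m],0), cv2.minAreaRect(W[m][:,:2].astype(np.float32)))
o=(im[...,0]>170)&(im[...,2]<70)&(im[...,1]>60)&(im[...,1]<150)
ys,xs=np.where(o); print("or",xs.min(),xs.max(),ys.min(),ys.max())
sel=o&(np.arange(512)[None]<300)&(np.arange(512)[None]>210)&(np.arange(384)[:,None]>210)
P=W[sel];P=P[~np.isnan(P[:,0])]
print("scoop",len(P),P.min(0),P.max(0),np.median(P[:,2]), [ (a,np.array(b)) for a,b in zip("czs",cv2.minAreaRect(P[:,:2].astype(np.float32)))])
bx=cv2.boxPoints(cv2.minAreaRect(P[:,:2].astype(np.float32)));print(bx)
# black grip
z=W[...,2]
g=(z>0.055)&(z<0.11)
g[:215]=0;g[255:]=0;g[:,:255]=0;g[:,290:]=0
print("grip",g.sum(),np.nanmean(W[g],0),np.nanmin(W[g],0),np.nanmax(W[g],0))
# yellow bar
yb=(im[...,0]>180)&(im[...,1]>130)&(im[...,2]<90)&(np.arange(512)[None]>310)&(np.arange(512)[None]<345)&(np.arange(384)[:,None]>135)&(np.arange(384)[:,None]<190)
Q=W[yb];print("bar",len(Q),np.nanmean(Q,0),cv2.minAreaRect(Q[~np.isnan(Q[:,0])][:,:2].astype(np.float32)))
# blue
bl=(im[...,2]>80)&(im[...,0]<60)&(im[...,1]<100)&(np.arange(512)[None]>270)&(np.arange(512)[None]<380)&(np.arange(384)[:,None]>130)&(np.arange(384)[:,None]<195)&(z>0.04)
Q=W[bl];print("blue",len(Q),np.nanmean(Q,0),cv2.boxPoints(cv2.minAreaRect(Q[~np.isnan(Q[:,0])][:,:2].astype(np.float32))))
E
```

```text
R [[-0.021, -1.0, 0.003], [-0.998, 0.021, -0.063], [0.063, -0.004, -0.998]] [0.17465767 0.5972325  1.10193315] [[443.99960167   0.         259.76310184]
 [  0.         443.99960167 192.34221496]
 [  0.           0.           1.        ]]
grip top [0.488  0.138  0.0797]
scoop pocket [0.4715 0.2174 0.0028]
nose [0.4701 0.2683 0.0017]
mat [ 0.489  -0.1684  0.0034]
binend [0.6802 0.1046 0.0299]
bar [ 0.6748 -0.0022  0.0523]
tub [0.4993 0.468  0.0552]
handle red [0.516  0.0024 0.0815]
box [0.3608 0.0227 0.0569]
table [ 6.260e-01 -1.977e-01  5.000e-04]
left black [0.8133 0.2868 0.1929]
crate [ 0.3227  0.5117 -0.8131]
brown [0.5106 0.3659 0.0203]
table left [ 6.133e-01  4.171e-01 -4.000e-04]
mat ray [ 0.48892042 -0.16877774  0.002     ] [ 0.50951474 -0.157427    0.        ]
mat 1973 [ 0.49095553 -0.16738845  0.00098834] ((0.5044061541557312, 0.13356217741966248), (0.7143313884735107, 0.07431664317846298), 81.59545135498047)
or 177 329 145 257
scoop 1399 [ 0.43954166  0.11591759 -0.00400506] [0.52290703 0.27570224 0.0222772 ] 0.002879480467048497 [('c', array([0.4809612 , 0.19517709])), ('z', array([0.0692702 , 0.15481207])), ('s', array(6.69183922))]
[[0.437542   0.26801977]
 [0.4555821  0.1142624 ]
 [0.52438045 0.12233442]
 [0.50634027 0.27609178]]
grip 85 [0.48783065 0.13886409 0.08098532] [0.47840511 0.1261175  0.06049984] [0.49747164 0.14992613 0.08589552]
bar 84 [ 0.67273251 -0.00200883  0.05176017] ((0.6750982999801636, 0.007304495200514793), (0.026182441040873528, 0.07805986702442169), 82.24285125732422)
blue 232 [0.68235107 0.06312948 0.05063861] [[ 0.62948024 -0.0008628 ]
 [ 0.7176138  -0.01257844]
 [ 0.73223233  0.09739307]
 [ 0.64409876  0.10910871]]
```

The orange scoop is at top px (218–284, 224–257), with its grip at (271,238). The bin is at (281–370, 140–186) with its mouth to the right, and the mat is at (391,234). Look-alikes:
- **Sleeves:** the brown sleeve at (179,230) is not meant. The steel sleeves are in the bin at (287–317,160).
- **Tub:** at (134,236).
- **Scoop:** nothing else is orange. The red clamp handle (328,225) and the blue/white pen (385,314) are not the scoop.

The close crop confirms the scoop, with its black post on the right and its nose on the left.

```bash
python3 -m inch '{"claw":[6,6,6,6,6,6,6,6,6,6,6,6],"dp":[[-3.3,3.7,0.5],[-6.6,7.4,1],[-9.9,11,1.5],[-13.2,14.7,2],[-16.5,18.3,2.5],[-19.8,22,3],[-23.1,25.6,3.5],[-26.4,29.3,4],[-29.7,33,4.5],[-33,36.6,5],[-36.3,40.3,5.5],[-39.7,44,6]],"spin":[0.1,0.2,0.3,0.4,0.5,0.6,0.7,0.8,0.9,1.0,1.1,1.21]}' 60; python3 - <<'E'
from h import *
L=lambda n:{k:v for k,v in np.load(f"pics/{n}0.npz").items()}
W=cloud(L("top"))
for u,v in[(428,232),(430,260),(428,215),(430,180),(385,312),(325,245),(325,215),(450,215)]: print(u,v,np.round(W[v,u],3))
E
```

```text
time: 4.05
eef_pos: [0.4889, 0.1377, 0.2442]
eef_rot: [0.998, 0.056, 0.001, -0.0]
wrist_force: [1.5, 1.2, -0.5]
width: 0.0602
428 232 [ 0.493 -0.25   0.033]
430 260 [ 0.425 -0.251  0.036]
428 215 [ 0.535 -0.251  0.036]
430 180 [ 0.622 -0.261  0.034]
385 312 [ 0.298 -0.141  0.017]
325 245 [0.469 0.01  0.077]
325 215 [0.54  0.008 0.075]
450 215 [ 0.534 -0.305  0.034]
```

```bash
python3 - <<'E'
from h import *
c=ctrl.capture("wrist"); save(c,"w1.png"); np.savez("pics/w1.npz",**c)
for k in("scoop","scoop_bowl","scoop_nose"): print(k,[(np.round(ray(c,d["location"],{"scoop":0,"scoop_bowl":.003,"scoop_nose":0}[k]),4).tolist(),np.round(d["location"]),round(d["p"],2)) for d in ctrl.tip_of("wrist",k)])
W=cloud(c); z=W[...,2]
g=(z>0.05)&(z<0.1); print(g.sum(),np.nanmedian(W[g],0),np.nanmin(W[g],0),np.nanmax(W[g],0))
im=c["image"].astype(int)
o=(im[...,0]>150)&(im[...,2]<90)&(im[...,1]>50)&(im[...,1]<160)
P=W[o];P=P[~np.isnan(P[:,0])];P=P[P[:,2]<.03]
r=cv2.minAreaRect(P[:,:2].astype(np.float32));print(r,cv2.boxPoints(r))
E
```

```text
scoop [([0.4856, 0.1373, 0.0], array([254., 167.]), 0.87), ([0.4777, 0.2115, 0.0], array([254.,  87.]), 0.47)]
scoop_bowl [([0.4774, 0.2141, 0.003], array([254.,  84.]), 0.56)]
scoop_nose [([0.4702, 0.2685, 0.0], array([253.,  15.]), 0.92)]
12013 [0.54260421 0.07668473 0.05506656] [ 0.27504175 -0.01956483  0.0500001 ] [0.72848422 0.28100787 0.09775842]
((0.47993478178977966, 0.09057536721229553), (0.32419270277023315, 0.3766586184501648), 33.9144401550293) [[ 0.24033646  0.15642217]
 [ 0.45049477 -0.15615615]
 [ 0.7195331   0.02472857]
 [ 0.5093748   0.3373069 ]]
```

View pics/w1.png

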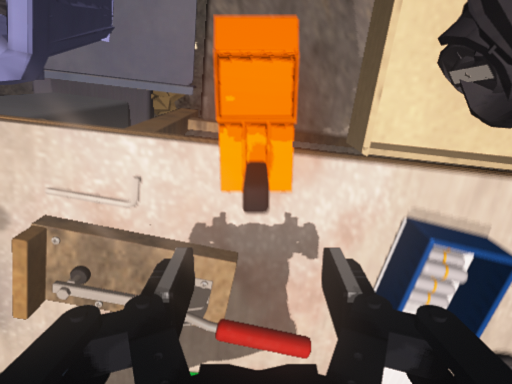

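```bash
python3 -m inch '{"claw":[6,6,6,6,6,1.5,1.5,1.5,1.5,1.5],"dp":[[-0.1,0,4],[-0.15,0,8],[-0.15,0,12],[-0.15,0,14],[-0.15,0,14.6],[-0.15,0,14.6],[-0.15,0,14.6],[-0.15,0,14.6],[-0.15,0,14.6],[-0.15,0,14.6]],"spin":[0,0,0,0,0,0,0,0,0,0]}' 100
```

```text
time: 5.25
eef_pos: [0.4879, 0.1386, 0.0996]
eef_rot: [0.998, 0.057, 0.001, -0.001]
wrist_force: [0.1, 0.5, 6.2]
width: 0.0184
```

```bash
python3 - <<'E'
from h import *
def fit(c,name):
    W=cloud(c);im=c["image"];hsv=cv2.cvtColor(im,cv2.COLOR_RGB2HSV)
    near=(W[...,0]>.58)&(W[...,0]<.8)&(W[...,1]>-.15)&(W[...,1]<.16)
    H,S,V=[hsv[...,i].astype(int) for i in range(3)]
    y=near&(H>15)&(H<30)&(S>150)&(V>120)&(W[...,2]>.046)&(W[...,2]<.058)
    b=near&(H>100)&(H<125)&(S>120)&(W[...,2]>.047)&(W[...,2]<.058)
    print(name,y.sum(),b.sum())
    if y.sum()>5:
        P=W[y]; print(" bar mean",P.mean(0)); r=cv2.minAreaRect(P[:,:2].astype(np.float32));print(" ",r)
    if b.sum()>5:
        P=W[b]; print(" blue z",np.median(P[:,2])); 
        r=cv2.minAreaRect(P[:,:2].astype(np.float32));print(" ",r,cv2.boxPoints(r).tolist())
    w=near&(S<40)&(V>190)&(np.abs(W[...,2]-.004)<.006)
    w&=W[...,1]<-.01
    w=cv2.morphologyEx(w.astype(np.uint8),cv2.MORPH_OPEN,np.ones((5,5)))>0
    P=W[w]
    if len(P)>20:
        r=cv2.minAreaRect(P[:,:2].astype(np.float32));print(" plate",len(P),r,cv2.boxPoints(r).tolist())
for f in("top0","scene0","w1"):
    fit({k:v for k,v in np.load(f"pics/{f}.npz").items()},f)
t={k:v for k,v in np.load("pics/top0.npz").items()}
# overlay hypothesis
def overlay(c,bx,by,th,fn,cr,s):
    im=cv2.resize(c["image"][:,:,::-1][cr[1]:cr[3],cr[0]:cr[2]],None,fx=s,fy=s,interpolation=cv2.INTER_CUBIC)
    R=np.array([[np.cos(th),-np.sin(th)],[np.sin(th),np.cos(th)]])
    def seg(pts,col):
        X=[np.r_[R@np.array(p[:2])+[bx,by],p[2]] for p in pts]
        q=(proj(c,X)-[cr[0]-.5,cr[1]-.5])*s
        cv2.polylines(im,[np.round(q).astype(int)],False,col,1)
    a=.039
    seg([(.004,-a,.052),(.101,-a,.052),(.101,a,.052),(.004,a,.052)],(0,0,255))
    seg([(-.004,-a,.0525),(.004,-a,.0525),(.004,a,.0525),(-.004,a,.0525),(-.004,-a,.0525)],(255,0,255))
    seg([(-.11,-a,.004),(-.11,a,.004)],(0,160,0))
    seg([(-.005,-a,.016),(-.065,-a,.016)],(0,255,0));seg([(-.005,a,.016),(-.065,a,.016)],(0,255,0))
    cv2.imwrite(fn,im)
overlay(t,.674,-.005,np.radians(82.4),"pics/ov1.png",(270,130,380,195),7)
E
```

```text
top0 101 266
 bar mean [ 0.67360327 -0.0021583   0.05204949]
  ((0.6739418506622314, -0.002138899639248848), (0.007834057323634624, 0.07832060009241104), 82.15579223632812)
 blue z 0.0505642529377235
  ((0.6801309585571289, 0.048302359879016876), (0.11080664396286011, 0.09035225957632065), 82.43804168701172) [[0.6280567646026611, -0.000674031674861908], [0.717623233795166, -0.012564226984977722], [0.7322051525115967, 0.09727875143289566], [0.6426386833190918, 0.10916894674301147]]
 plate 1199 ((0.6645898818969727, -0.06733988970518112), (0.09421271830797195, 0.09248387068510056), 83.27281951904297) [[0.6131481528282166, -0.1087050586938858], [0.704995334148407, -0.1195387989282608], [0.7160316109657288, -0.02597472071647644], [0.6241844296455383, -0.01514098048210144]]
scene0 71 137
 bar mean [ 0.66954216 -0.00561062  0.05076039]
  ((0.6719552278518677, -0.005200676620006561), (0.016057858243584633, 0.07540471851825714), 86.19673156738281)
 blue z 0.04984459880438889
  ((0.6781941056251526, 0.04800131171941757), (0.11168057471513748, 0.09234760701656342), 82.9293441772461) [[0.625497
[... 374 characters left out ...]
, [0.7509252429008484, -0.14938007295131683], [0.7505814433097839, -0.016729742288589478]]
w1 0 1955
 blue z 0.05199983254576234
  ((0.681441068649292, 0.05792025849223137), (0.08910335600376129, 0.09176748245954514), 81.39971160888672) [[0.629410982131958, 0.02073100209236145], [0.720146656036377, 0.007008064538240433], [0.733471155166626, 0.09510951489210129], [0.642735481262207, 0.108832448720932]]
 plate 341 ((0.6837779879570007, -0.09773943573236465), (0.03397846594452858, 0.02499305084347725), 5.652922630310059) [[0.6656404137611389, -0.08697715401649475], [0.6681023240089417, -0.11184866726398468], [0.7019155621528625, -0.10850171744823456], [0.6994536519050598, -0.08363020420074463]]
```

View pics/ov1.png

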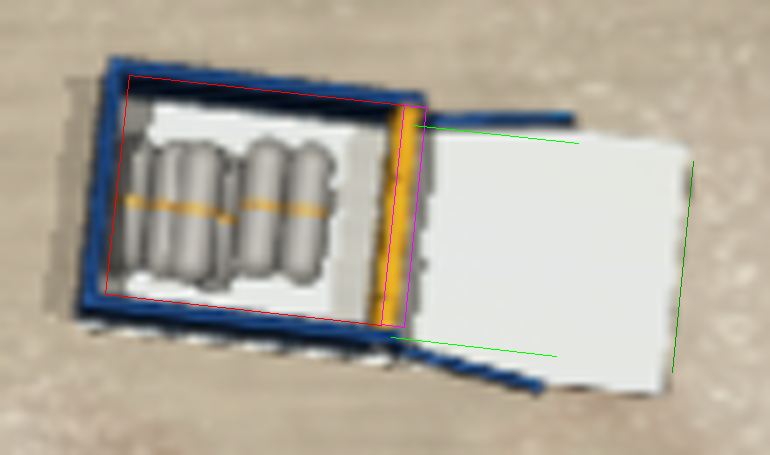

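```bash
python3 -m inch '{"claw":[1.5,1.5,1.5,1.5,1.5,1.5,1.5,1.5,1.5,1.5,1.5,1.5],"dp":[[0,0,-2],[0,0,-5],[0,0,-9],[0,0,-12],[1.5,4,-12],[3,8.5,-12],[4.5,13,-12],[6,17.5,-12],[7.5,22,-12],[9,26.5,-12],[10.5,31,-12],[12,35,-12]],"spin":[0,0,0,0,0.03,0.06,0.1,0.13,0.16,0.2,0.23,0.25]}' 100; python3 - <<'E'
from h import *
c=ctrl.capture("top"); save(c,"t2.png",(200,130,460,290),3); np.savez("pics/t2.npz",**c)
E
```

```text
time: 6.45
eef_pos: [0.6468, -0.1985, 0.2203]
eef_rot: [0.998, -0.069, 0.002, -0.0]
wrist_force: [1.0, 0.0, -1.4]
width: 0.0191
```

View pics/t2.png

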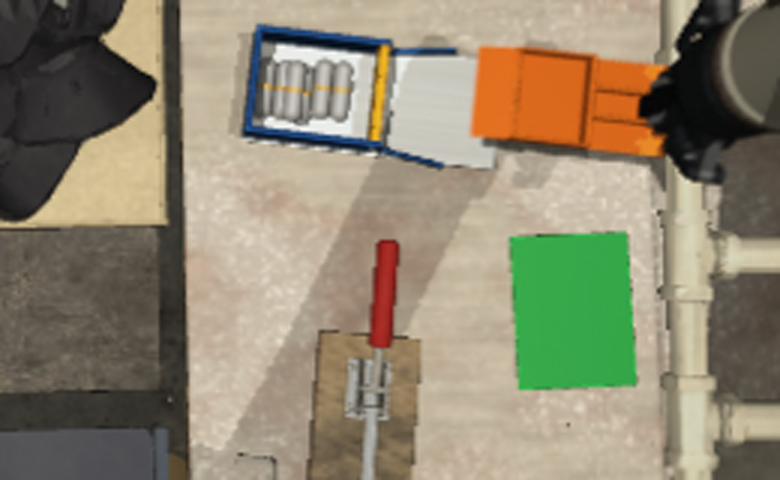

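```bash
cat >> h.py <<'E'
def scoopfit(c):
    W=cloud(c);hsv=cv2.cvtColor(c["image"],cv2.COLOR_RGB2HSV)
    H,S,V=[hsv[...,i].astype(int) for i in range(3)]
    m=(H>5)&(H<17)&(S>170)&(V>130)
    n,lab,st,_=cv2.connectedComponentsWithStats(m.astype(np.uint8))
    i=1+np.argmax(st[1:,4]); P=W[lab==i];P=P[~np.isnan(P[:,0])]
    P=P[np.abs(P[:,2]-np.median(P[:,2]))<.03]
    r=cv2.minAreaRect(P[:,:2].astype(np.float32))
    print("scoop n",len(P),"z med/min/max",np.round([np.median(P[:,2]),P[:,2].min(),P[:,2].max()],4),"size",r[1],"ang",r[2]);print(cv2.boxPoints(r).round(4).tolist())
    return P
E
python3 - <<'E'
from h import *
c={k:v for k,v in np.load("pics/t2.npz").items()}
P=scoopfit(c)
th=np.radians(82.15);d=np.array([np.cos(th),np.sin(th)]);n=np.array([-d[1],d[0]])
q=(P[:,:2]-[.6468,-.1985])
a=q@d;b=q@n
print("nose a",np.percentile(a,[0,1,99,100]))
for lo in np.arange(0.02,.14,.015):
    k=(a>lo)&(a<lo+.015)&(np.abs(b)<.045)
    if k.sum()>8: print(round(lo,3),np.round([b[k].min(),b[k].max(),(b[k].min()+b[k].max())/2,np.median(P[k,2]),P[k,2].min()],4))
tb=ctrl.observe(); print(tb["eef_pos"])
E
```

```text
scoop n 1715 z med/min/max [0.1234 0.1159 0.1427] size (0.14374768733978271, 0.06939824670553207) ang 82.58358764648438
[[0.6110000014305115, -0.20350000262260437], [0.6797999739646912, -0.21250000596046448], [0.6984000205993652, -0.07000000029802322], [0.6295999884605408, -0.061000000685453415]]
nose a [-0.00978539 -0.00432781  0.13242175  0.13409123]
0.02 [-0.0339  0.035   0.0005  0.1229  0.1181]
0.035 [-0.0332  0.0348  0.0008  0.1243  0.1182]
0.05 [-0.0335  0.0352  0.0009  0.1235  0.1177]
0.065 [-0.0333  0.035   0.0008  0.1225  0.1178]
0.08 [-0.0339  0.0355  0.0008  0.1227  0.1181]
0.095 [-0.0336  0.0351  0.0008  0.1297  0.1174]
0.11 [-0.0331  0.0349  0.0009  0.1266  0.1198]
0.125 [-0.0321  0.0333  0.0006  0.1225  0.1159]
[ 0.64835615 -0.20736409  0.22059175]
```

```bash
python3 -m inch '{"claw":[1.5,1.5,1.5,1.5,1.5,1.5,1.5,1.5],"dp":[[-0.1,-0.6,2],[-0.2,-1.1,5],[-0.2,-1.1,8],[-0.2,-1.1,10],[-0.2,-1.1,11],[-0.2,-1.1,11.4],[-0.2,-1.1,11.4],[-0.2,-1.1,11.4]],"spin":[0,0,0,0,0,0,0,0]}' 100; python3 - <<'E'
from h import *
c=ctrl.capture("top"); save(c,"t3.png",(260,120,460,260),4); np.savez("pics/t3.npz",**c)
o=ctrl.observe();print(o["eef_pos"],o["eef_rot"],o["wrist_force"])
P=scoopfit(c)
E
```

```text
time: 7.3
eef_pos: [0.6496, -0.1972, 0.108]
eef_rot: [0.997, -0.073, 0.005, 0.003]
wrist_force: [0.5, 0.0, -0.8]
width: 0.0192
[ 0.64970041 -0.19721638  0.10811004] [ 0.99731006 -0.07306333  0.00485678  0.00328756] [ 0.25844367  0.00139653 -0.61105569]
scoop n 1377 z med/min/max [0.0108 0.0026 0.0318] size (0.14045345783233643, 0.06966398656368256) ang 82.52743530273438
[[0.6154000163078308, -0.20090000331401825], [0.6844000220298767, -0.20999999344348907], [0.7027000188827515, -0.07069999724626541], [0.6335999965667725, -0.06159999966621399]]
```

View pics/t3.png

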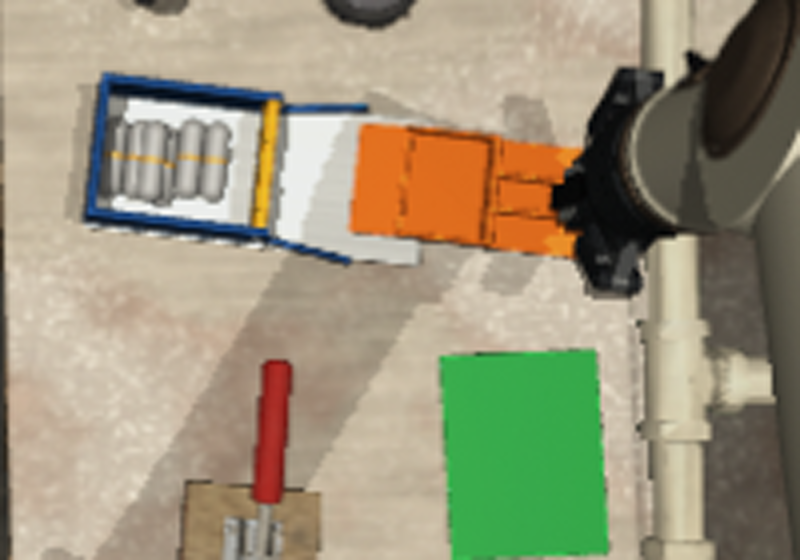

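```bash
python3 -m inch '{"claw":[1.5,1.5,1.5,1.5,1.5,1.5,1.5],"dp":[[-0.3,0,0.2],[-0.3,-0.5,0.4],[-0.32,-1.5,0.5],[-0.33,-2.5,0.5],[-0.34,-3.5,0.5],[-0.35,-4.5,0.5],[-0.35,-4.5,0.5]],"spin":[0,0,0,0,0,0,0]}' 100; python3 - <<'E'
from h import *
c=ctrl.capture("top"); save(c,"t4.png",(260,120,460,260),4); np.savez("pics/t4.npz",**c)
o=ctrl.observe();print(o["eef_pos"],o["eef_rot"],o["wrist_force"])
P=scoopfit(c)
E
```

```text
time: 8.05
eef_pos: [0.6545, -0.1489, 0.104]
eef_rot: [0.997, -0.072, 0.006, 0.002]
wrist_force: [0.9, 2.1, 6.1]
width: 0.0189
[ 0.65441742 -0.14897803  0.10391981] [ 0.9973885  -0.07194133  0.00601151  0.00211575] [0.33185424 2.83794984 7.21474281]
scoop n 1340 z med/min/max [0.0074 0.0006 0.0268] size (0.1365126222372055, 0.06929121166467667) ang 82.28495025634766
[[0.6204000115394592, -0.14980000257492065], [0.6890000104904175, -0.1590999960899353], [0.7074000239372253, -0.023800000548362732], [0.638700008392334, -0.014499999582767487]]
```

View pics/t4.png

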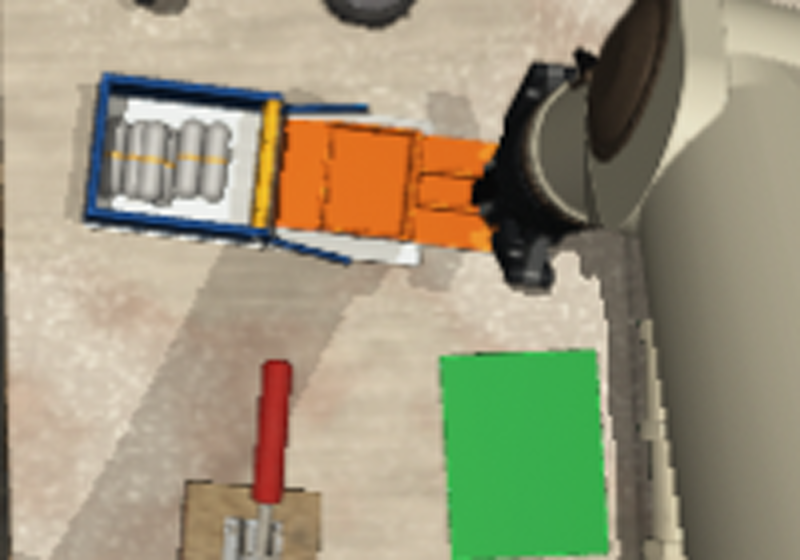

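```bash
python3 -m inch '{"claw":[1.5,1.5,1.5,1.5,1.5,1.5],"dp":[[-0.1,-0.8,0.05],[-0.12,-1.6,0.05],[-0.13,-2.4,0.05],[-0.14,-3.2,0.05],[-0.15,-4,0.05],[-0.16,-4.6,0.05]],"spin":[0,0,0,0,0,0]}' 120; python3 - <<'E'
from h import *
c=ctrl.capture("top"); save(c,"t5.png",(260,120,460,260),4); np.savez("pics/t5.npz",**c)
o=ctrl.observe();print(o["eef_pos"],o["eef_rot"],o["wrist_force"],o["width"])
P=scoopfit(c)
E
```

```text
time: 8.7
eef_pos: [0.6602, -0.1021, 0.1041]
eef_rot: [0.997, -0.071, 0.007, 0.002]
wrist_force: [0.7, -2.7, 6.6]
width: 0.0188
[ 0.660451  -0.1006582  0.1040425] [ 0.99746043 -0.070882    0.00675607  0.00167181] [ 1.00251081 -0.67866927  6.5841259 ] 0.018939429028179383
scoop n 814 z med/min/max [ 0.0069 -0.0003  0.0283] size (0.08608777076005936, 0.06986553966999054) ang 83.7935791015625
[[0.628000020980835, -0.10100000351667404], [0.6974999904632568, -0.10849999636411667], [0.7067999839782715, -0.02290000021457672], [0.6373000144958496, -0.015399999916553497]]
```

View pics/t5.png

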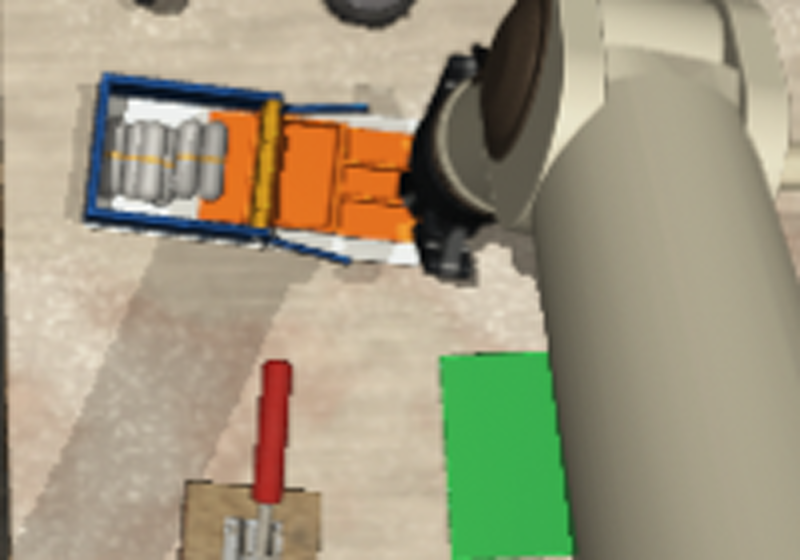

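```bash
python3 -m inch '{"claw":[1.5,1.5,1.5,1.5,1.5,1.5,1.5,1.5],"dp":[[-0.01,-0.5,0],[-0.02,-1.1,0],[-0.03,-1.7,0],[-0.04,-2.3,0],[-0.05,-2.9,0],[-0.05,-3.5,0],[-0.06,-4.1,0],[-0.06,-4.1,0]],"spin":[0,0,0,0,0,0,0,0]}' 120; python3 - <<'E'
from h import *
c=ctrl.capture("top"); save(c,"t6.png",(260,120,400,225),5.5); np.savez("pics/t6.npz",**c)
o=ctrl.observe();print(o["eef_pos"],o["eef_rot"],o["wrist_force"],o["width"])
E
```

```text
time: 9.55
eef_pos: [0.666, -0.0582, 0.1041]
eef_rot: [0.998, -0.07, 0.007, 0.001]
wrist_force: [0.1, -0.6, 5.8]
width: 0.0186
[ 0.66596988 -0.05820348  0.10404827] [ 9.97499792e-01 -7.03247292e-02  6.90158366e-03  9.82169432e-04] [0.39775732 1.21361811 4.26485589] 0.018660043611290034
```

View pics/t6.png

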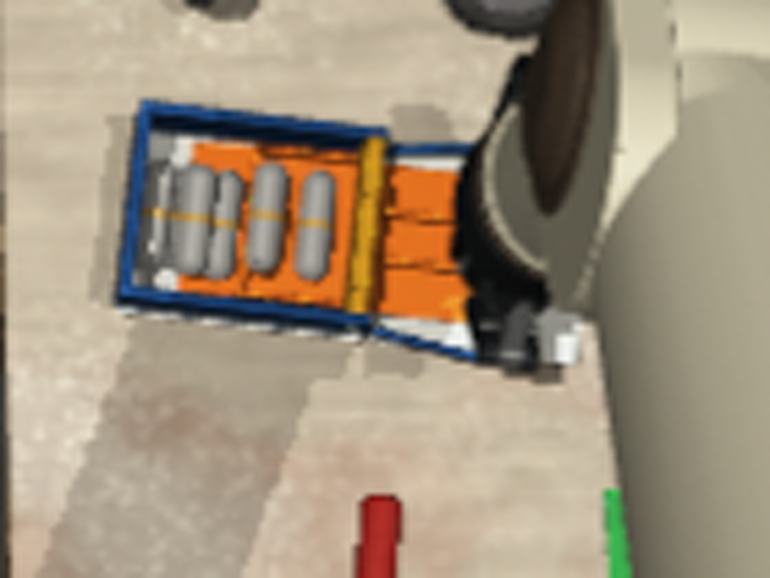

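```bash
python3 -m inch '{"claw":[1.5,1.5,1.5,1.5,1.5,1.5],"dp":[[-0.01,-0.5,0],[-0.01,-1.0,0],[-0.02,-1.5,0],[-0.02,-1.85,0],[-0.02,-1.85,0],[-0.02,-1.85,0]],"spin":[0,0,0,0,0,0]}' 120; python3 - <<'E'
from h import *
c=ctrl.capture("top"); save(c,"t7.png",(260,120,400,225),5.5); np.savez("pics/t7.npz",**c)
o=ctrl.observe();print(o["eef_pos"],o["eef_rot"],o["wrist_force"],o["width"])
c=ctrl.capture("scene"); save(c,"s7.png",(260,170,380,260),6)
E
```

```text
time: 10.2
eef_pos: [0.6685, -0.0387, 0.1041]
eef_rot: [0.998, -0.07, 0.007, 0.001]
wrist_force: [-0.5, -2.0, 5.4]
width: 0.0185
[ 0.66850936 -0.0386414   0.10405761] [ 9.97526307e-01 -6.99504683e-02  6.91895731e-03  5.71698373e-04] [ 0.18999003 -0.81824337  4.12358697] 0.018297157312820223
```

View pics/t7.png

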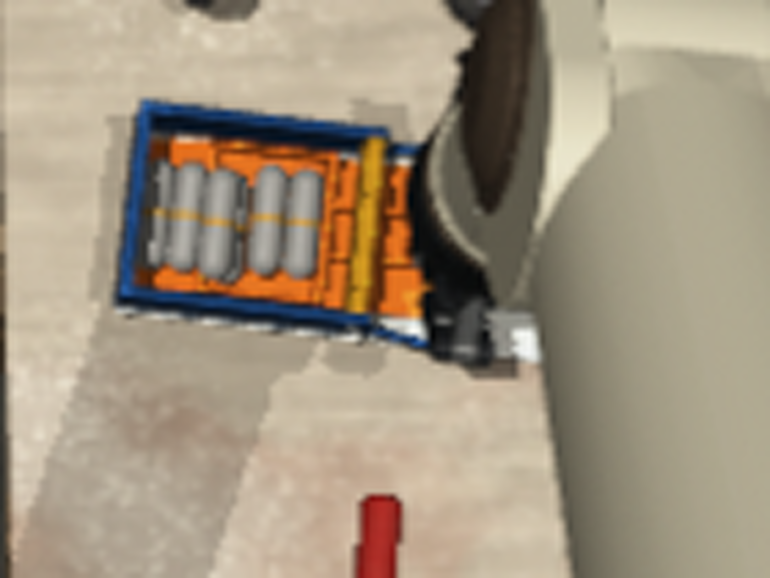

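View pics/s7.png

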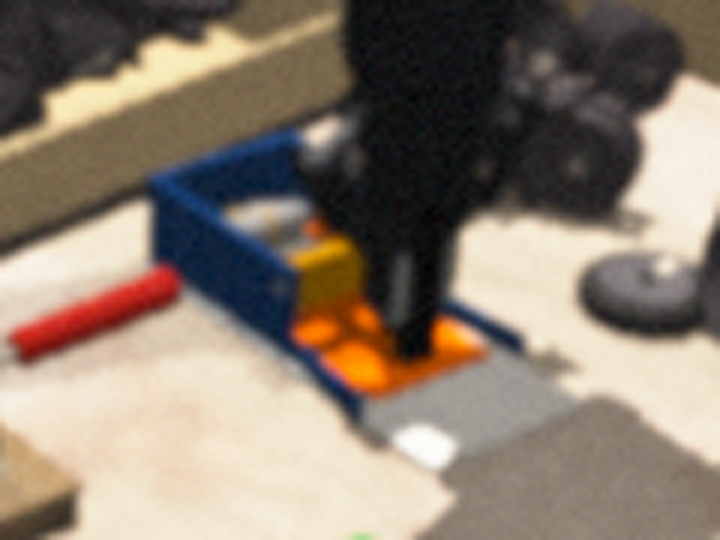

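```bash
cat >> h.py <<'E'
def prof(c,T,th=82.3,amax=.14,bs=(-.02,-.01,0,.01,.02)):
    W=cloud(c);d=np.array([np.cos(np.radians(th)),np.sin(np.radians(th))]);n=np.array([-d[1],d[0]])
    q=W[...,:2]-T;a=q@d;b=q@n
    for lo in np.arange(.03,amax,.004):
        r=[]
        for b0 in bs:
            k=(a>=lo)&(a<lo+.004)&(np.abs(b-b0)<.005); r.append(round(float(np.nanmedian(W[...,2][k]))*1000,1) if k.sum() else None)
        print(round(lo*1000+2),r)
E
python3 - <<'E'
from h import *
c={k:v for k,v in np.load("pics/t7.npz").items()}
prof(c,np.array([.6685,-.0386]))
E
```

```text
32 [428.7, 436.0, 445.3, 453.5, 265.3]
36 [239.9, 249.4, 444.8, 250.4, 243.6]
40 [53.2, 223.5, 227.1, 239.8, 456.9]
44 [418.7, 427.7, 428.0, 436.1, 439.7]
48 [408.5, 417.5, 419.7, 421.0, 418.3]
52 [393.7, 408.7, 413.4, 414.2, 408.0]
56 [21.5, 395.3, 388.7, 394.8, 393.3]
60 [21.9, 22.9, 20.2, 21.5, 19.0]
64 [21.4, 20.2, 22.1, 21.6, 18.0]
68 [17.1, 17.9, 15.7, 17.8, 11.9]
72 [20.3, 20.3, 20.8, 20.0, 14.8]
76 [22.4, 21.3, 22.4, 23.3, 18.9]
80 [22.3, 22.0, 22.2, 23.2, 17.0]
84 [16.9, 16.9, 18.2, 15.9, 6.9]
88 [4.2, 20.9, 16.8, 20.5, 19.8]
92 [15.8, 21.5, 23.3, 22.8, 20.9]
96 [33.9, 35.3, 33.9, 35.1, 35.3]
100 [37.8, 37.6, 36.0, 36.1, 36.8]
104 [34.1, 36.8, 37.8, 36.8, 37.3]
108 [30.3, 31.4, 32.0, 33.2, 25.9]
112 [27.8, 28.2, 29.5, 28.5, 27.2]
116 [27.8, 28.6, 29.6, 27.6, 28.7]
120 [25.5, 28.2, 28.4, 27.3, 25.5]
124 [21.1, 21.3, 19.7, 22.1, 18.4]
128 [23.1, 22.9, 21.1, 21.6, 22.2]
132 [20.6, 24.2, 22.9, 24.0, 22.5]
136 [20.1, 20.6, 22.3, 22.0, 20.1]
140 [49.9, 51.8, 50.3, 51.5, 52.1]
```

```bash
python3 -m inch '{"claw":[1.5,1.5,1.5,1.5,1.5,1.5,1.5,1.5,1.5,1.5],"dp":[[0,0,0],[0,0,0],[0,0.4,0],[0,0.9,0],[0.01,1.4,0],[0.01,1.9,0],[0.01,2.4,0],[0.02,2.9,0],[0.02,3.4,0],[0.02,3.9,0]],"spin":[0,0,0,0,0,0,0,0,0,0]}' 120; python3 - <<'E'
from h import *
c=ctrl.capture("top"); save(c,"t8.png",(260,120,400,225),5.5); np.savez("pics/t8.npz",**c)
o=ctrl.observe();print(o["eef_pos"],o["eef_rot"],o["wrist_force"],o["width"])
prof(c,o["eef_pos"][:2],amax=.16,bs=(-.01,0,.01))
E
```

```text
time: 11.3
eef_pos: [0.6632, -0.0778, 0.1041]
eef_rot: [0.998, -0.07, 0.007, 0.001]
wrist_force: [0.4, 2.3, 4.7]
width: 0.0186
[ 0.66292387 -0.07921911  0.10403035] [ 0.99748021 -0.07060908  0.0068207   0.00103547] [0.5699814  0.38545625 5.23448164] 0.019073584922532576
32 [439.9, 446.4, 454.3]
36 [271.1, 446.4, 286.2]
40 [224.0, 248.7, 238.7]
44 [433.4, 436.0, 451.1]
48 [419.5, 423.3, 426.3]
52 [411.0, 416.3, 414.8]
56 [390.1, 391.8, 398.4]
60 [21.5, 21.6, 21.4]
64 [21.8, 23.5, 23.0]
68 [19.5, 22.5, 20.0]
72 [49.3, None, None]
76 [50.6, 51.7, 51.8]
80 [50.4, 43.3, 48.8]
84 [20.5, 19.9, 21.3]
88 [19.2, 11.2, 17.0]
92 [20.1, 19.9, 22.9]
96 [23.1, 21.1, 21.8]
100 [21.8, 22.1, 20.4]
104 [14.0, 14.6, 8.9]
108 [16.8, 14.4, 16.5]
112 [13.3, 14.0, 13.4]
116 [14.3, 11.7, 12.9]
120 [10.5, 11.5, 10.8]
124 [9.8, 8.1, 8.5]
128 [6.8, 7.9, 7.1]
132 [15.1, 16.5, 15.1]
136 [18.5, 19.6, 21.7]
140 [19.5, 19.7, 21.6]
144 [18.6, 17.4, 17.3]
148 [14.4, 16.9, 16.2]
152 [19.2, 18.4, 19.0]
156 [19.0, 19.0, 18.0]
160 [17.6, 19.5, 18.0]
```

View pics/t8.png

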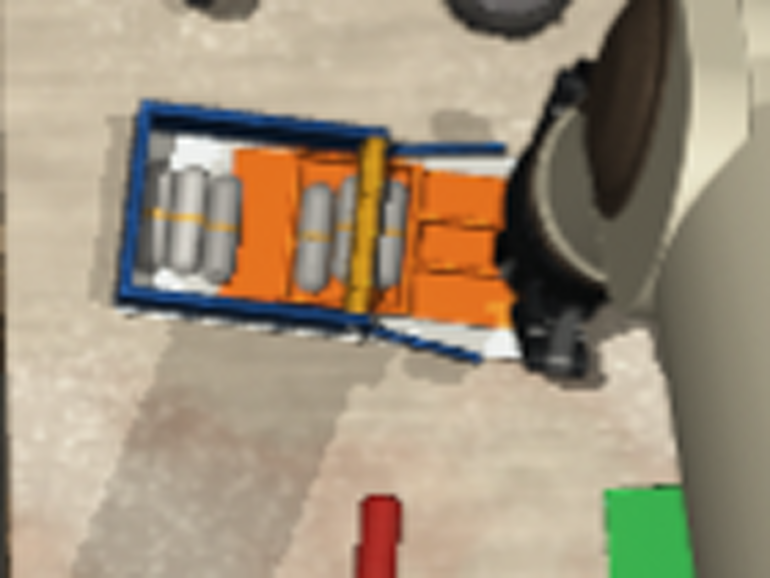

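```bash
python3 -m inch '{"claw":[1.5,1.5,1.5,1.5,1.5,1.5,1.5,1.5,1.5,1.5,1.5,1.5],"dp":[[0,0.6,0],[0,1.3,0],[0.01,2.0,0],[0.01,2.7,0],[0.02,3.4,0],[0.02,4.1,0],[0.03,4.8,0],[0.03,5.5,0],[0.04,6.2,0],[0.04,6.8,0],[0.04,7.1,0],[0.04,7.1,0]],"spin":[0,0,0,0,0,0,0,0,0,0,0,0]}' 120; python3 -m inch '{"claw":[1.5,1.5],"dp":[[0,0,0],[0,0,0]],"spin":[0,0]}' 120; python3 - <<'E'
from h import *
c=ctrl.capture("top"); save(c,"t9.png",(260,120,400,225),5.5); np.savez("pics/t9.npz",**c)
o=ctrl.observe();print(o["eef_pos"],o["eef_rot"],o["wrist_force"],o["width"])
prof(c,o["eef_pos"][:2],amax=.15,bs=(-.01,0,.01))
c=ctrl.capture("scene"); save(c,"s9.png",(260,170,380,260),6)
E
```

```text
time: 12.55
eef_pos: [0.6529, -0.151, 0.1041]
eef_rot: [0.997, -0.071, 0.007, 0.002]
wrist_force: [-0.4, -1.4, 3.4]
width: 0.0191
time: 12.75
eef_pos: [0.653, -0.1511, 0.1041]
eef_rot: [0.997, -0.071, 0.007, 0.002]
wrist_force: [-0.7, -0.4, 2.9]
width: 0.0185
[ 0.65293257 -0.15106481  0.10407567] [ 0.99745047 -0.07102789  0.00667119  0.00175965] [-0.42367001 -0.15285922  3.56354788] 0.01882637961638719
32 [440.4, 450.1, 456.9]
36 [253.5, 207.2, 255.6]
40 [250.9, 271.9, 269.1]
44 [435.8, 450.7, 459.1]
48 [420.8, 430.9, 436.0]
52 [411.7, 415.4, 414.8]
56 [391.1, 394.1, 400.2]
60 [23.5, 21.0, 22.7]
64 [22.1, 21.7, 20.9]
68 [19.4, 17.8, 15.3]
72 [20.7, 19.0, 19.8]
76 [22.4, 20.8, 22.3]
80 [23.7, 20.5, 23.2]
84 [19.4, 20.2, 21.5]
88 [16.2, 19.4, 20.8]
92 [20.5, 22.2, 21.6]
96 [22.4, 22.2, 20.5]
100 [22.1, 17.2, 18.9]
104 [17.3, 15.8, 17.3]
108 [14.5, 14.3, 15.6]
112 [14.4, 13.1, 14.2]
116 [12.4, 11.4, 10.8]
120 [10.3, 9.3, 9.4]
124 [7.8, 8.4, 9.3]
128 [8.7, 7.6, 7.3]
132 [6.1, 6.1, 3.5]
136 [4.5, 3.1, 3.8]
140 [3.5, None, 3.8]
144 [None, None, None]
148 [50.5, 52.2, 52.5]
```

View pics/t9.png

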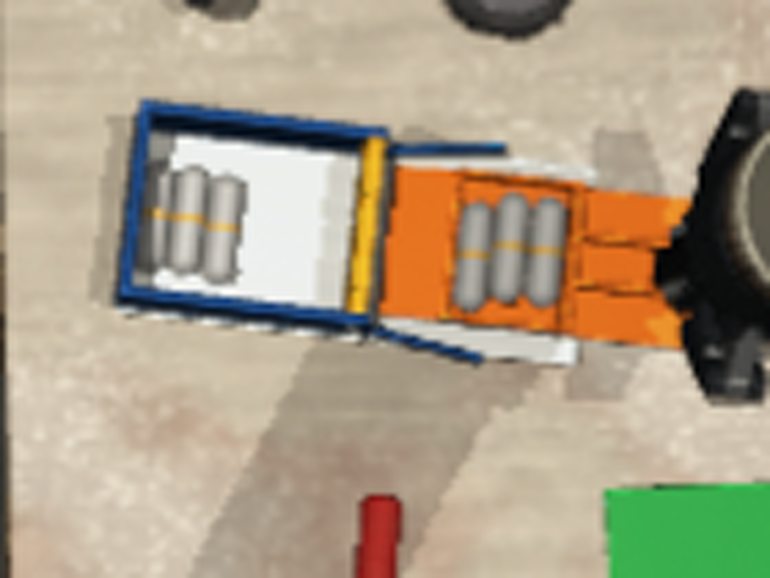

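View pics/s9.png

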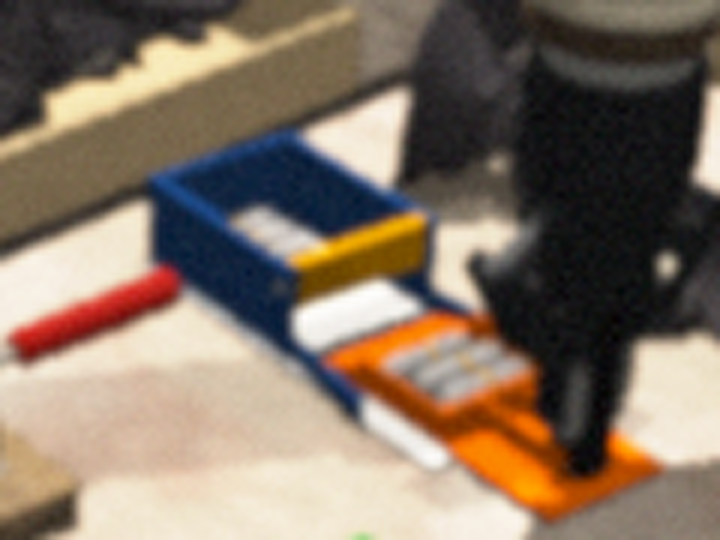

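```bash
python3 -m inch '{"claw":[1.5,1.5,1.5,1.5,1.5,1.5,1.5,1.5],"dp":[[0,0,-0.3],[0,0,-1],[0,0,-2.2],[0,0,-3.6],[0,0,-5],[0,0,-6.2],[0,0,-7],[0,0,-7]],"spin":[0,0,0,0,0,0,0,0]}' 120; python3 - <<'E'
from h import *
c=ctrl.capture("top"); save(c,"t10.png",(260,120,460,260),4); np.savez("pics/t10.npz",**c)
o=ctrl.observe();print(o["eef_pos"],o["eef_rot"],o["wrist_force"],o["width"],o["q"])
prof(c,o["eef_pos"][:2],amax=.15,bs=(-.03,-.01,0,.01,.03))
E
```

```text
time: 13.65
eef_pos: [0.653, -0.151, 0.1762]
eef_rot: [0.997, -0.071, 0.008, 0.002]
wrist_force: [0.9, -0.4, -2.4]
width: 0.0191
[ 0.6524358  -0.15083256  0.17503875] [ 0.99744848 -0.07097285  0.00747892  0.00185495] [ 0.25177778 -0.19598622 -1.85289166] 0.01860895731205514 [ 0.06952563  0.63298838  0.16539051  1.62224859 -0.12433149  0.88131428
  0.13907983]
32 [373.7, 508.9, 516.8, 523.2, 373.0]
36 [364.2, 333.2, 275.7, 319.1, 529.4]
40 [491.5, 365.2, 344.2, 362.4, 528.9]
44 [479.7, 501.9, 512.0, 524.4, 529.2]
48 [471.0, 491.0, 494.2, 501.3, 508.5]
52 [86.7, 481.7, 486.9, 486.1, 468.4]
56 [82.5, 458.9, 468.3, 473.7, 273.6]
60 [84.6, 95.3, 93.4, 279.1, 77.2]
64 [82.2, 94.3, 91.3, 92.6, 41.3]
68 [78.8, 88.6, 90.2, 88.4, 73.7]
72 [84.5, 93.6, 91.6, 91.2, 3.3]
76 [86.8, 92.8, 92.7, 93.1, 75.9]
80 [82.4, 94.5, 92.9, 94.4, 42.1]
84 [81.1, 90.0, 90.1, 91.3, 76.1]
88 [78.8, 88.8, 89.8, 90.6, 73.5]
92 [79.4, 92.8, 94.4, 92.4, 5.2]
96 [79.8, 93.6, 93.5, 92.0, 86.5]
100 [78.0, 92.4, 91.9, 91.7, 7.7]
104 [85.4, 89.2, 87.9, 88.7, 42.5]
108 [85.5, 87.0, 86.8, 86.8, 40.5]
112 [86.4, 84.2, 85.3, 84.7, 4.9]
116 [82.2, 84.5, 83.1, 83.6, 78.3]
120 [82.2, 80.3, 81.0, 79.5, 5.0]
124 [80.0, 76.1, 78.9, 80.3, 77.9]
128 [41.1, 77.0, 40.5, 74.8, 40.7]
132 [74.4, 41.1, 74.9, 74.0, 39.6]
136 [1.8, 1.9, 4.5, 4.5, 3.3]
140 [6.3, 2.6, 0.1, 2.7, 3.9]
144 [None, None, None, None, None]
148 [51.0, 51.1, 52.0, 52.1, 50.1]
```

View pics/t10.png

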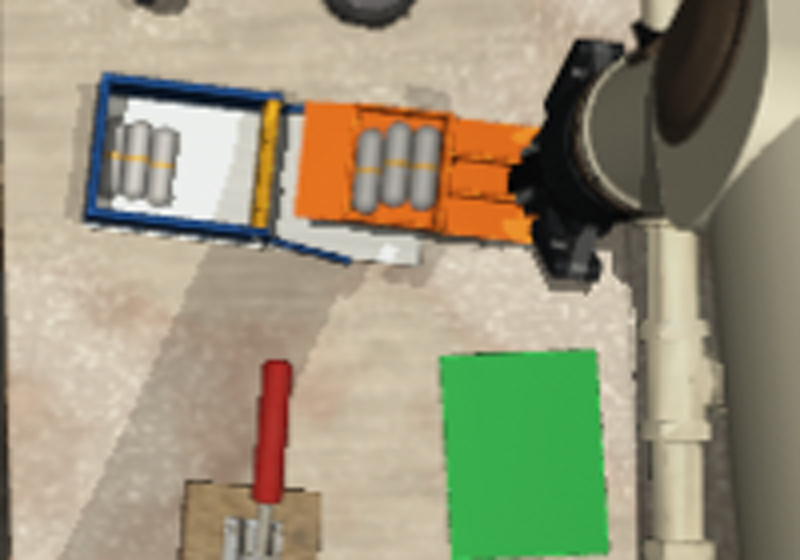

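```bash
python3 -m inch '{"claw":[1.5,1.5,1.5,1.5,1.5,1.5,1.5,1.5,1.5,1.5,1.5,1.5],"dp":[[-0.3,0.1,0],[-0.9,0.2,0],[-1.8,0.4,0],[-2.8,0.6,0],[-3.9,0.8,0],[-5,1,0],[-6.1,1.2,0],[-7.2,1.5,0],[-8.3,1.7,0],[-9.4,1.9,0],[-10.4,2.1,0],[-11.2,2.3,0]],"spin":[0.01,0.04,0.09,0.15,0.22,0.29,0.36,0.43,0.5,0.57,0.65,0.72]}' 120; python3 - <<'E'
from h import *
o=ctrl.observe();p=o["eef_pos"];q=o["eef_rot"];R=Rn.from_quat(q).as_matrix()
print(p,np.round(R,4).tolist(),o["wrist_force"],o["width"],o["q"])
yaw=np.degrees(np.arctan2(R[1,0],R[0,0]))+90;print("yaw",yaw)
D=np.array([.425,-.165,p[2]])-p;print("dp cm",R.T@D*100,"spin",np.radians(yaw))
E
```

```text
time: 14.9
eef_pos: [0.5367, -0.1576, 0.1728]
eef_rot: [0.907, -0.42, 0.007, -0.001]
wrist_force: [0.1, 0.1, -2.2]
width: 0.0183
[ 0.53667362 -0.15763612  0.17275915] [[0.647, -0.7624, 0.0129], [-0.7624, -0.6471, -0.0043], [0.0116, -0.0071, -0.9999]] [ 0.06402623  0.09878438 -2.24942432] 0.01831362608578887 [-0.0416488   0.48804339  0.35120815  1.91618602 -0.23457028  0.76310665
 -0.42695059]
yaw 40.31705593669022
dp cm [-6.66354429  8.99052883 -0.14071642] spin 0.7036653708059708
```

```bash
python3 -m inch '{"claw":[1.5,1.5,1.5,1.5,1.5,1.5,1.5,1.5,1.5,1.5,1.5,1.5],"dp":[[-0.5,0.7,0],[-1.1,1.5,0],[-1.7,2.3,0],[-2.3,3.1,0],[-2.9,3.9,0],[-3.5,4.7,0],[-4.1,5.5,0],[-4.7,6.3,0],[-5.4,7.2,0],[-6,8.1,0],[-6.5,8.7,0],[-6.7,9,0]],"spin":[0.05,0.12,0.19,0.26,0.33,0.4,0.47,0.54,0.6,0.65,0.68,0.7]}' 120; python3 -m inch '{"claw":[1.5,1.5],"dp":[[0,0,0],[0,0,0]],"spin":[0,0]}' 120; python3 - <<'E'
from h import *
c=ctrl.capture("top"); save(c,"t11.png",(260,120,460,260),4); np.savez("pics/t11.npz",**c)
o=ctrl.observe();p=o["eef_pos"];q=o["eef_rot"];R=Rn.from_quat(q).as_matrix()
print(p,np.round(R,4).tolist(),o["wrist_force"],o["width"],o["q"])
P=scoopfit(c)
im=c["image"].astype(int);W=cloud(c)
m=(im[...,1]>120)&(im[...,0]<80)&(im[...,2]<90)&(np.abs(W[...,2])<.01)
print(np.nanmin(W[m],0),np.nanmax(W[m],0))
E
```

```text
time: 16.1
eef_pos: [0.4235, -0.1646, 0.1711]
eef_rot: [0.708, -0.707, 0.006, -0.003]
wrist_force: [0.5, 0.3, -1.6]
width: 0.0189
time: 16.3
eef_pos: [0.4237, -0.1645, 0.1711]
eef_rot: [0.708, -0.706, 0.006, -0.003]
wrist_force: [0.2, 0.6, -2.3]
width: 0.0189
[ 0.42392113 -0.16456182  0.1711483 ] [[0.0022, -0.9999, 0.0123], [-1.0, -0.0022, -0.0038], [0.0038, -0.0123, -0.9999]] [ 0.18173209  0.42810681 -1.77964478] 0.019079183389189194 [-0.16416736  0.35925605  0.55509102  2.16909484 -0.30308732  0.67303761
 -0.96940823]
scoop n 947 z med/min/max [0.0758 0.0679 0.0946] size (0.06923828274011612, 0.15360507369041443) ang 89.40876007080078
[[0.40400001406669617, -0.19619999825954437], [0.5576000213623047, -0.19779999554157257], [0.5583000183105469, -0.12860000133514404], [0.40470001101493835, -0.12700000405311584]]
[ 0.42648264 -0.146776   -0.00574737] [0.58847199 0.5056528  0.00684288]
```

View pics/t11.png

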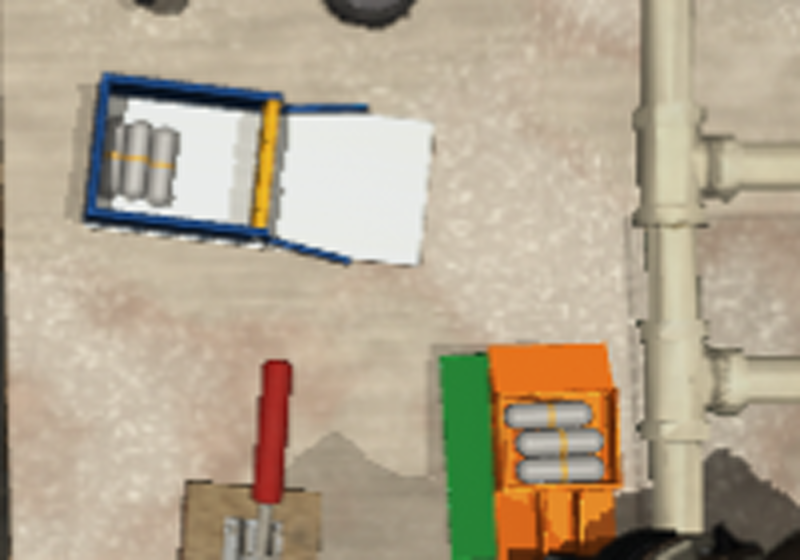

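```bash
python3 -m inch '{"claw":[1.5,1.5,1.5,1.5,1.5,1.5,1.5,1.5,1.5,1.5,1.5],"dp":[[0,0,0.7],[0,0,1.7],[0,0,2.8],[0,0,3.9],[0,0,4.9],[0,0,5.7],[0,0,6.2],[0,0,6.6],[0,0,6.8],[0,0,6.95],[0,0,6.95]],"spin":[0,0,0,0,0,0,0,0,0,0,0]}' 120
```

```text
time: 17.45
eef_pos: [0.425, -0.1649, 0.1018]
eef_rot: [0.708, -0.706, 0.006, -0.003]
wrist_force: [-0.4, -0.6, -2.1]
width: 0.0188
```

```bash
python3 -m inch '{"claw":[1.5,1.5,1.5],"dp":[[0,0,0.08],[0,0,0.13],[0,0,0.13]],"spin":[0,0,0]}' 120; python3 -m inch '{"claw":[1.5,1.5],"dp":[[0,0,0],[0,0,0]],"spin":[0,0]}' 120
```

```text
time: 17.75
eef_pos: [0.4251, -0.1651, 0.1015]
eef_rot: [0.708, -0.706, 0.006, -0.004]
wrist_force: [-3.2, 0.7, 11.5]
width: 0.0184
time: 17.95
eef_pos: [0.4254, -0.1651, 0.1019]
eef_rot: [0.708, -0.706, 0.006, -0.004]
wrist_force: [-0.6, 0.3, -2.0]
width: 0.0184
```

```bash
python3 -m inch '{"claw":[1.5,1.5,1.8],"dp":[[0,0,0.06],[0,0,0.06],[0,0,0.06]],"spin":[0,0,0]}' 40; python3 -m inch '{"claw":[2.2,2.6,3.2,4,5,6,6],"dp":[[0,0,0.04],[0,0,0.03],[0,0,0.03],[0,0,0],[0,0,0],[0,0,0],[0,0,0]],"spin":[0,0,0,0,0,0,0]}' 20; python3 - <<'E'
from h import *
c=ctrl.capture("top"); save(c,"t12.png",(330,180,460,290),5); np.savez("pics/t12.npz",**c)
P=scoopfit(c)
E
```

```text
time: 18.25
eef_pos: [0.4255, -0.1652, 0.1016]
eef_rot: [0.708, -0.706, 0.006, -0.004]
wrist_force: [-2.3, 0.2, 5.4]
width: 0.0184
time: 18.95
eef_pos: [0.4255, -0.1652, 0.1016]
eef_rot: [0.708, -0.706, 0.006, -0.004]
wrist_force: [0.8, -0.6, -0.5]
width: 0.0598
scoop n 834 z med/min/max [ 0.0059 -0.0064  0.0247] size (0.1192096695303917, 0.07060437649488449) ang 0.32584884762763977
[[0.4415000081062317, -0.12839999794960022], [0.44190001487731934, -0.19900000095367432], [0.5611000061035156, -0.19830000400543213], [0.560699999332428, -0.12770000100135803]]
```

View pics/t12.png

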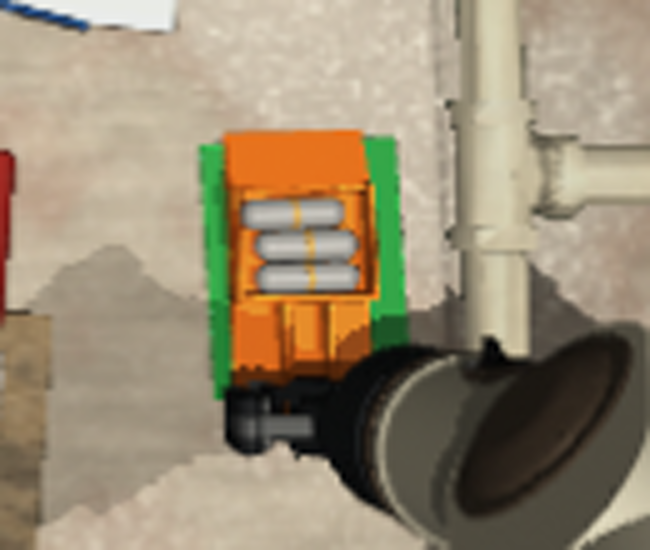

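Released: the scoop lies on the mat with three sleeves in its pocket. Next I raise the gripper straight up.

```bash
python3 -m inch '{"claw":[6,6,6,6,6,6,6,6,6],"dp":[[0,0,-0.5],[0,0,-1.5],[0,0,-3],[0,0,-5],[0,0,-8],[0,0,-11],[0,0,-14],[0,0,-14],[0,0,-14]],"spin":[0,0,0,0,0,0,0,0,0]}'; python3 - <<'E'
from h import *
c=ctrl.capture("top"); save(c,"t13.png",(270,130,470,280),4); np.savez("pics/t13.npz",**c)
P=scoopfit(c)
W=cloud(c)
T=np.array([.4255,-.165])
prof(c,T,th=0,bs=(-.033,-.01,0,.01,.033))
k=(np.abs(W[...,1]+.165)<.008)&(np.abs(W[...,0]-.425)<.01)&(W[...,2]>.07)&(W[...,2]<.1);print("post",k.sum(),np.nanmean(W[k],0) if k.sum() else 0)
c=ctrl.capture("scene"); save(c,"s13.png",(240,170,400,310),5)
print(ctrl.observe()["eef_pos"],ctrl.observe()["time"])
E
```

```text
time: 19.9
eef_pos: [0.4238, -0.1646, 0.2426]
eef_rot: [0.708, -0.706, 0.007, -0.005]
wrist_force: [0.3, 0.4, 0.0]
width: 0.0599
scoop n 1035 z med/min/max [ 0.0053 -0.0034  0.0241] size (0.15442363917827606, 0.07041427493095398) ang 0.1505456119775772
[[0.40610000491142273, -0.1289999932050705], [0.40630000829696655, -0.19939999282360077], [0.560699999332428, -0.19900000095367432], [0.5605999827384949, -0.12860000133514404]]
32 [3.0, 16.5, 7.1, 382.8, 558.0]
36 [2.7, 373.7, 322.8, 366.5, 549.8]
40 [0.2, 9.9, 4.6, 555.4, 537.8]
44 [3.6, 4.7, 2.8, 550.8, 529.6]
48 [1.3, 11.9, 4.8, 540.0, 4.9]
52 [19.8, 19.6, 16.4, 18.9, 15.1]
56 [10.9, 17.4, 19.7, 16.3, 7.1]
60 [11.5, 20.3, 19.7, 18.6, 3.4]
64 [10.0, 17.1, 19.9, 20.4, 15.8]
68 [10.4, 16.4, 15.8, 13.5, 11.4]
72 [11.4, 18.7, 19.5, 17.4, 11.0]
76 [16.9, 20.2, 19.0, 18.9, 10.9]
80 [10.4, 19.8, 18.2, 18.9, 8.5]
84 [9.0, 16.9, 18.9, 18.3, 18.7]
88 [10.0, 17.9, 18.3, 17.3, 8.6]
92 [8.6, 18.9, 19.3, 21.4, 9.4]
96 [10.3, 19.1, 19.0, 19.2, 10.8]
100 [10.0, 14.8, 9.8, 16.2, 4.0]
104 [13.8, 5.3, 11.8, 11.2, 9.1]
108 [12.1, 12.9, 12.8, 13.1, 12.4]
112 [11.6, 11.3, 11.2, 11.3, 9.4]
116 [8.9, 8.0, 10.7, 9.6, 6.2]
120 [4.9, 8.7, 6.4, 6.0, 7.3]
124 [4.9, 8.0, 7.9, 7.4, 4.4]
128 [5.6, 4.0, 5.0, 6.0, 5.1]
132 [3.6, 2.8, 2.5, 2.5, 2.9]
136 [-2.7, -1.4, -0.7, -1.0, -0.6]
140 [-1.4, -0.6, 0.4, -2.2, -1.1]
post 23 [ 0.43062382 -0.16529999  0.08308562]
[ 0.422854   -0.16435932  0.24112408] 20.0
```

View pics/t13.png

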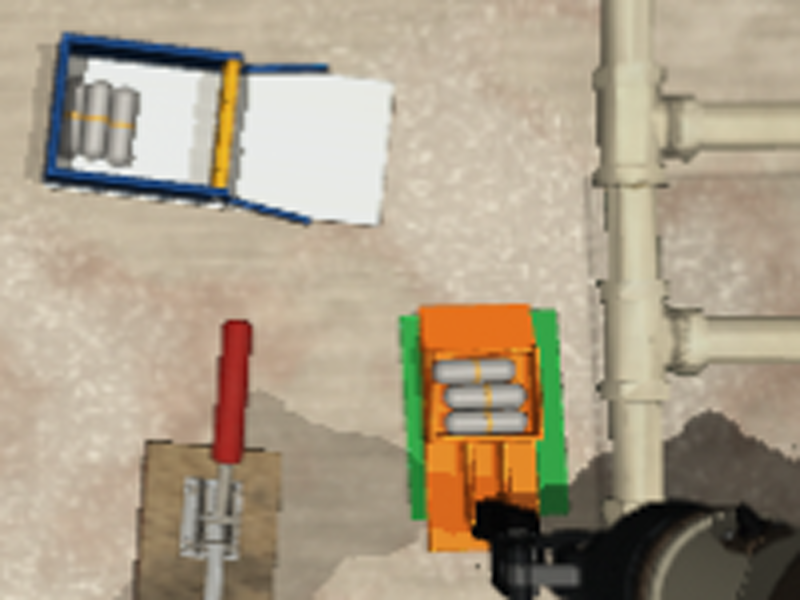

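View pics/s13.png

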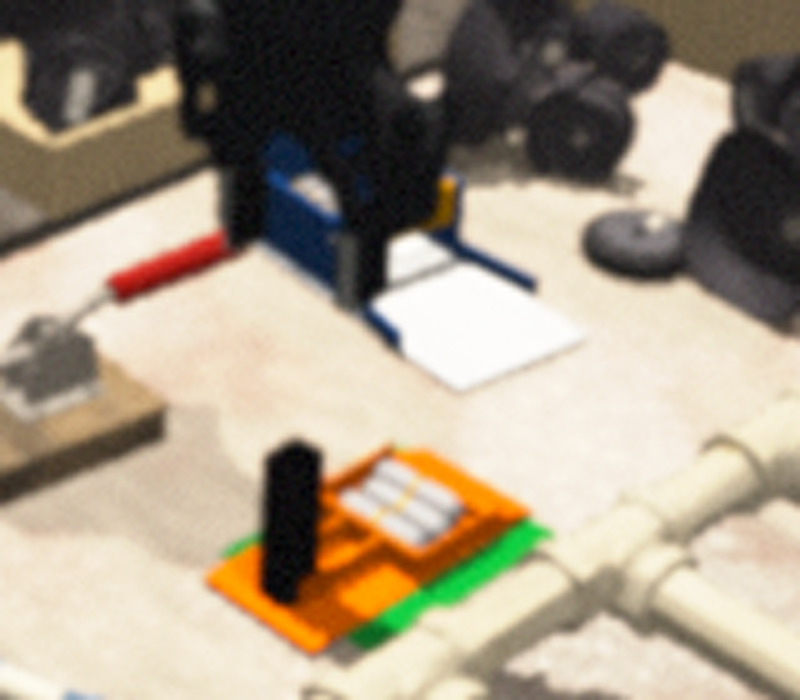

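```bash
python3 -m inch '{"claw":[6,6],"dp":[[0,0,0],[0,0,0]],"spin":[0,0]}'; python3 -c "
from cell import ctrl
print(ctrl.sign_off())"
```

```text
time: 20.2
eef_pos: [0.4222, -0.1642, 0.2402]
eef_rot: [0.708, -0.706, 0.005, -0.003]
wrist_force: [-0.8, 0.5, 0.7]
width: 0.06
the job is handed in; nothing more can be done
None
```

The job is done and handed in at about 20 s. I gripped the scoop by its post and slid it on the bin's floor under the bar until its nose was about 3 mm short of the end wall. Then I drew it back out under the bar, set it level full on the green mat and let go.

**Heaped:** with the scoop fully in, depth readings showed one sleeve about 25 mm above the scoop's underside, over the pocket's front edge.

**Struck off:** before the lift, three sleeves lay side by side in the pocket with their tops level with the rim. The other three lay in the bin.

**Last checks (top and scene pictures):**
- The scoop stands upright on the mat, with the middle of its bowl about 14 mm from the mat's middle.
- The three sleeves in the pocket have tops about 19 mm above the table, so none is above the rim.
- The gripper is clear above the post. I never went near the tub.

No check failed. Two small disagreements came up: the tool carried a tilt of under 1° while holding the scoop, and the camera and the arm differed by about 1–3 mm on where the scoop sat in the grip. I saw no effect from either.

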